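# Gauge a crank arm's boss and hang it up

### The arm

A 7-joint arm with a two-finger parallel gripper is mounted at the origin on the work surface. World frame = base frame: x ahead of the robot, y to its left, z up, the work surface at z = 0. Lengths are in m, angles in rad, forces in N, time in s.
With the tool pointing down it reaches from about 0.425 to 0.925 m from the base axis. Payload 6.8 kg.
Tool frame: the origin (TCP) lies at the very end of the fingers, on their centre line; the grasp point (between the pads) lies 19 mm behind it; z points along the fingers, y is the line along which they close (so a half turn about z gives the same grasp; the last joint's range is limited). The gripper opens to 85 mm and grips with 20 to 120 N. Pads are 22 mm wide; open, the fingers measure 114 mm over their backs; the gripper's body (76 mm by 85 mm) begins 54 mm behind the grasp point. The pads swing forward as they close: fully open they stand 13 mm farther back than shut.
Start: joints at [-1.338, 0.477, 0.022, 1.555, -0.011, 1.109, -0.083], TCP at [0.226, 0.636, 0.231] pointing down, gripper open.
Joint ranges: [-2.96, 2.96], [-0.34, 2.1], [-1.41, 1.46], [0.24, 2.44], [-1.37, 4.51], [0.17, 1.92], [-2.96, 2.96]. Speed limits (rad/s): [2.39, 2.39, 3.14, 3.14, 3.14, 3.14, 3.14].

### API

Orientations are given as a rotation vector (axis times angle).
In Python, from bench import r gives the robot as it stands. The module is installed in compiled form; this text tells all that it offers.
- The arm moves only by the tool servo_tool, never from a script. Its argument "commands" is a list of rows, each a list of 7 numbers: the turn, a rotation vector about the world's x, y, z in degrees, then the shift along the world's x, y, z in mm, then the closure, from 0 (fully open) to 1 (shut). A call has 1 to 5 rows; each row is the pose to reach, as a shift and turn from the pose commanded when the call began; what a row does not reach only later rows make up. A row lasts 1/12 s, in which the tool goes at most 41.7 mm and 7.16 degrees, less where a joint would pass 70% of its speed; a pose out of reach is approached as far as the arm can. A call with a gripper value outside its range is refused whole. The fingers move at their own pace and stop on an object; "force" is the grip in N (left out, the last holds). Time passes only in rows, so rows that repeat a pose let the fingers close. It gives the time, the measured TCP pose, the force, the opening and the grip force at its end, in the units of the state.
- r.get_obs(): the state, without advancing time (a new reading comes with each control period).
- r.grab_frame(name): name is "side" or "top" or "wrist"; returns (picture, depth): 400x640x3 uint8, blue, green, red; 400x640 float32, m along the optical axis (not along the pixel's ray), 0 where there is no reading.
- r.camera_info(name): a dict with "vertical_fov" (degrees; the focal length in pixels is half the picture's height over the tangent of half this angle, whatever the lens; pixels are square), "cx", "cy" (the principal point, pixels), "cam_to_world" (4x4, takes a point from camera to world coordinates); the wrist camera has in their place "T_tool_cam" (4x4, takes a point from camera to tool coordinates, whose origin is the TCP and whose axes are the flange's). Camera axes: x right, y up, looking along -z (the intrinsics and any distortion apply to the point x, -y, -z); pixel columns grow to the right and rows downward; lengths in m; the calibration is good to about 2 mm. A picture is of the moment at which its call begins: read the wrist's pose just before it. camera_info takes no time and is no camera call.
- r.hand_in(): hands the job in; it is judged then, once.
The state is a dict: "clock": time; "joints": joint angles; "qvel": joint speeds; "tau": joint torques, N m; "tcp_pos": TCP position; "orientation": TCP orientation; "contact_force": force on the tool from outside, world axes, zero at the start; "moment": the same for the moment, N m; "grip_width": finger opening in m; "gripper_force": force on a finger pad.
Only numpy, scipy, OpenCV 4.12 (cv2) and the standard library are available. Lean on these libraries where they do the work, as an engineer would, in place of code of your own. Each camera call takes 0.05 s, during which the arm holds its last target. There are 200 camera calls.

### The job

Check the loose crank arm: lay it flat on the bench with its solid round boss centred under the foot of the sprung thickness gauge, press the gauge's cap down until the foot sits on the boss, hold it there for a good second without ramming it, and let it spring back up. Then hang the crank arm by its bored eye on the slanted peg of the stand and leave it hanging there at rest. Leave everything else on the bench where it is.

Things in the scene. Friction and masses are not known exactly. Their poses are not given: they have to be found in the camera images.
- crank: loose bare-aluminium crank arm lying flat, 189 mm long. Origin on its underside midway between its two ends' centres; z up. At x = -75 mm the eye: 48 mm across, 14 mm thick, 30 mm through hole. At x = +75 mm the solid boss: disc 30 mm across, 24 mm thick, dark dot on top. Between them a straight bar 18 mm wide, 16 mm thick (x = -51 to +60 mm). Undersides level; under 0.32 kg
- crank_eye (a point): centre of the crank arm's eye hole, at half the eye's thickness (7 mm above the underside); hole axis = crank z
- crank_boss (a point): centre of the top face of the crank arm's solid boss, 24 mm above the underside
- gauge: fixed grey bench gauge. Origin on the bench right under its foot; the bench is the datum. Column (28 mm thick, at x = +75 mm) and base block (x = +50 to +120 mm, 110 mm wide, 22 mm high) on its +x side; open to -x and both sides. The head, 42 mm wide, overhangs at x = -20 to +96 mm, 82 to 108 mm above the bench; a knob on the column reaches 132 mm
- gauge_slide (a joint): the gauge's vertical sprung slide; value = height of the foot's underside above the bench (m). A spring holds it up at 0.060; pressed down it can go to 0. The spring takes about 2.5 N at the top and 6 N at 24 mm
- gauge_foot (a point): the gauge's flat steel foot, a disc 24 mm across and 8 mm thick, on the lower end of the slide; this point is the centre of its underside
- gauge_cap (a point): centre of the top of the slide's black press cap, 40 mm across, 115 mm above the foot's underside; once the foot has landed, the cap gives up to 12 mm further on an overload spring (9 N rising to 15 N)
- rack: fixed hanging stand: base plate 110 x 110 x 12 mm (x = -5 to +105 mm, y = -55 to +55 mm of its origin), with a post 22 x 30 mm at x = +60 mm, 247 mm high. Origin on the bench; its front, where the peg points, is -x
- peg: bare steel peg, 10 mm thick, on the stand's post. Origin at its root, 220 mm above the bench; its z axis runs along the peg towards its free end, pointing to the stand's -x and 40 degrees above the horizontal; 75 mm long, 11 mm of the root end is within the post
- peg_tip (a point): the free end of the peg, 75 mm from its root, 268 mm above the bench
- pedal: bystander: black pedal, 95 x 86 x 24 mm; origin under its centre
- hub: bystander: upright aluminium hub, 60 mm across, 100 mm high; origin under its centre
- carton: bystander: cardboard carton, 90 x 70 x 60 mm; origin under its centre
- parts_tray: bystander: open grey tray of pins, 110 x 85 x 45 mm; origin under its centre
- oil_bottle: bystander: grey bottle, 52 mm across, 150 mm high; origin under its centre
- brake_rotor: bystander: flat steel brake rotor, 160 mm across, 5 mm thick; origin under its centre
- spanner: bystander: spanner 170 mm long lying on the bench; origin under its middle
There are look-alikes about, which are no part of the job. There is more than one size of the crank; the one meant has the size given above.

How it is judged:
By the outcome, as a careful person would: the job done as asked, in the order asked, and still so for the second after the job is handed in, with the robot touching nothing.
It also fails if it takes over 72 s, if anything falls off the work surface, if the arm or the gripper's body presses on something with over 40 N, if the wrist force passes 120 N, or if a joint passes its speed limit or range.

## Working session

There is one attempt and no reset: what is moved stays moved. The work goes in short steps, Python scripts to look and compute and a tool call to move; the robot and the scene stay as the last step left them, time stands still between calls to the robot, and variables do not carry over. Pictures are saved under pics/ and viewed, at most 10 in all, crops included, and the job is handed in when it is done.

Besides the shell and the picture viewer there is one more tool, called as name(argument=value, ...) on one line, values as JSON. servo_tool: Moves the arm, as the interface text tells. Its arguments: {"type":"object","properties":{"commands":{"type":"array"},"force":{"type":"number"}},"required":["commands"]}

```bash
mkdir -p pics; cat > h.py <<'E'
import numpy as np, cv2, json
from bench import r
from scipy.spatial.transform import Rotation as R
def info(n):
    c=r.camera_info(n); f=200/np.tan(np.radians(c['vertical_fov'])/2); return c,f
def cw(n,o=None):
    c,f=info(n)
    if n!='wrist': T=np.array(c['cam_to_world'])
    else:
        A=np.eye(4);A[:3,:3]=R.from_rotvec(o['orientation']).as_matrix();A[:3,3]=o['tcp_pos'];T=A@np.array(c['T_tool_cam'])
    return T,f,c
def cloud(n,d,o=None):
    T,f,c=cw(n,o); v,u=np.mgrid[:400,:640]
    P=np.stack([(u-c['cx'])/f*d,-(v-c['cy'])/f*d,-d,np.ones_like(d)],-1)
    W=(P@T.T)[...,:3]; W[d==0]=np.nan; return W
def ray(n,u,v,z,o=None):
    T,f,c=cw(n,o); d=T[:3,:3]@np.array([(u-c['cx'])/f,-(v-c['cy'])/f,-1]); p=T[:3,3]
    return p+d*(z-p[2])/d[2]
def proj(n,X,o=None):
    T,f,c=cw(n,o); p=np.linalg.inv(T)@np.append(X,1); return c['cx']+f*p[0]/-p[2], c['cy']-f*p[1]/-p[2]
E
python3 - <<'E'
from h import *
for n in('side','top','wrist'):
    o=r.get_obs();p,d=r.grab_frame(n);cv2.imwrite(f'pics/{n}0.png',p);np.savez(f'{n}0.npz',p=p,d=d)
    c=r.camera_info(n);print({k:(np.round(v,3).tolist()) if not isinstance(v,str) else v for k,v in c.items()})
print(o)
E
```

```text
{'vertical_fov': 50.289, 'cx': 322.352, 'cy': 199.546, 'cam_to_world': [[-0.961, 0.182, -0.21, 0.273], [-0.276, -0.56, 0.781, 0.935], [0.024, 0.808, 0.588, 0.889], [0.0, 0.0, 0.0, 1.0]]}
{'vertical_fov': 56.231, 'cx': 320.704, 'cy': 198.581, 'cam_to_world': [[-0.001, 0.984, -0.177, 0.291], [-1.0, -0.001, -0.001, 0.022], [-0.001, 0.177, 0.984, 1.52], [0.0, 0.0, 0.0, 1.0]]}
{'vertical_fov': 62.6, 'cx': 324.919, 'cy': 197.804, 'T_tool_cam': [[-0.0, 0.961, 0.277, 0.071], [1.0, 0.001, -0.001, -0.001], [-0.001, 0.277, -0.961, -0.142], [0.0, 0.0, 0.0, 1.0]]}
{'clock': 0.1, 'joints': array([-1.33806673,  0.47772598,  0.02236367,  1.55635115, -0.0115069 ,
        1.10929062, -0.08310331]), 'qvel': array([ 1.00465431e-03, -1.92294572e-03,  7.51328192e-04, -2.23295002e-03,
       -1.26075053e-04, -6.39577443e-04,  2.66413185e-05]), 'tau': array([ 3.93833499e-03, -5.97758925e+01,  1.61354821e+00, -2.81955171e+01,
        1.29009364e-02,  5.02801646e-03,  2.84422401e-05]), 'tcp_pos': array([0.22547471, 0.63566422, 0.23041821]), 'orientation': array([-5.32767309e-01, -3.09592817e+00,  2.57467272e-03]), 'contact_force': array([ 0.93676033, -0.4466005 ,  0.16962796]), 'moment': array([ 0.03932644, -0.04699691, -0.02179042]), 'gripper_force': 0.0, 'grip_width': 0.08557912165423791}
```

View pics/top0.png

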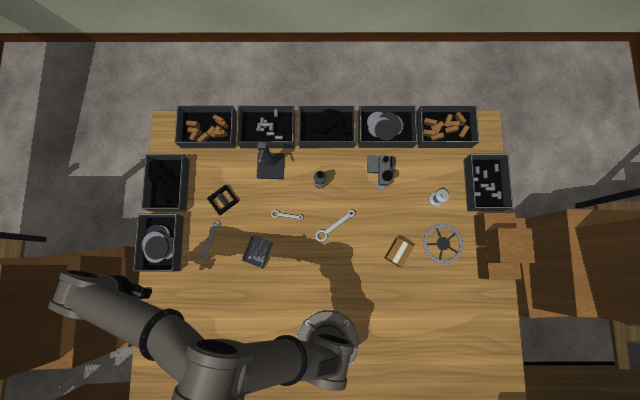

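View pics/side0.png

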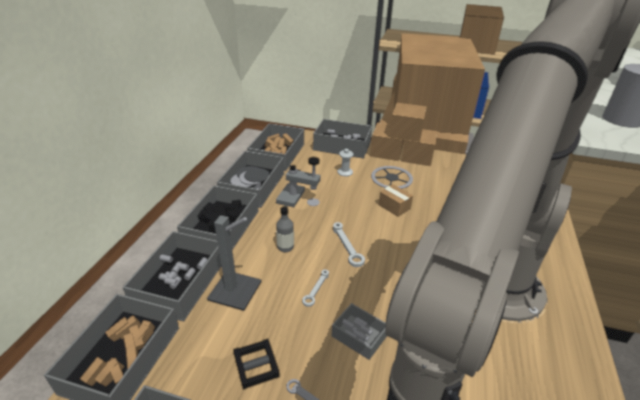

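The top view shows the large crank (eye at about (321,237), boss at about (352,212)) and a smaller look-alike at (273–302, 215). The gauge is near (382,170) and the rack near (268,160), with its peg running to about (293,153). The side view agrees.

```bash
python3 - <<'E'
from h import *
z=np.load('top0.npz');p,d=z['p'],z['d'];W=cloud('top',d)
a=cv2.resize(p[135:260,190:470],None,fx=2.8,fy=2.8,interpolation=cv2.INTER_CUBIC);cv2.imwrite('pics/topz.png',a)
s=np.load('side0.npz');S=cloud('side',s['d'])
print('eye',ray('top',321,237,.014),'boss',ray('top',352,212,.024), 'small',ray('top',275,213,.01),ray('top',301,216,.01))
def stats(W,lo,hi,zr):
    m=(W[...,0]>lo[0])&(W[...,0]<hi[0])&(W[...,1]>lo[1])&(W[...,1]<hi[1])&(W[...,2]>zr[0])&(W[...,2]<zr[1])
    q=W[m]; 
    if len(q)<3: return len(q)
    return len(q),np.round(q.mean(0),3),np.round(q.min(0),3),np.round(q.max(0),3),'rect',cv2.minAreaRect((q[:,:2]*1000).astype(np.float32))
g=ray('top',382,170,.1);k=ray('top',270,160,.0);print('g',g,'k',k)
for n,w in(('top',W),('side',S)):
  for zr in((.012,.035),(.035,.078),(.078,.115),(.118,.14),(.15,.19)):
    print(n,'gauge',zr,stats(w,g[:2]-.13,g[:2]+.13,zr))
  for zr in((.008,.02),(.03,.2),(.2,.235),(.235,.255),(.255,.29)):
    print(n,'rack',zr,stats(w,k[:2]-.13,k[:2]+.13,zr))
E
```

```text
eye [0.40465144 0.02301085 0.014     ] boss [ 0.50435696 -0.10213987  0.024     ] small [0.50260908 0.21014189 0.01      ] [0.49018489 0.10420233 0.01      ]
g [ 0.65898619 -0.21560258  0.1       ] k [0.7288525  0.23705038 0.        ]
top gauge (0.012, 0.035) (319, array([ 0.73 , -0.212,  0.023]), array([ 0.67 , -0.344,  0.012]), array([ 0.786, -0.086,  0.034]), 'rect', ((727.2198486328125, -215.48739624023438), (115.42670440673828, 258.22589111328125), 0.33368176221847534))
top gauge (0.035, 0.078) (235, array([ 0.783, -0.221,  0.061]), array([ 0.778, -0.345,  0.035]), array([ 0.788, -0.086,  0.078]), 'rect', ((783.0840454101562, -215.45314025878906), (258.5229797363281, 9.43262004852295), 89.8714599609375))
top gauge (0.078, 0.115) (264, array([ 0.667, -0.219,  0.103]), array([ 0.601, -0.326,  0.078]), array([ 0.788, -0.09 ,  0.115]), 'rect', ((694.0200805664062, -205.59310913085938), (235.44688415527344, 185.14138793945312), 88.56212615966797))
top gauge (0.118, 0.14) (41, array([ 0.694, -0.223,  0.129]), array([ 0.684, -0.236,  0.118]), array([ 0.707, -0.21 ,  0.138]), 'rect', ((
[... 3119 characters left out ...]
461905617266893))
side rack (0.2, 0.235) (163, array([0.704, 0.242, 0.219]), array([0.678, 0.22 , 0.2  ]), array([0.722, 0.251, 0.235]), 'rect', ((699.858154296875, 242.216064453125), (34.22663879394531, 28.82117462158203), 50.71033477783203))
side rack (0.235, 0.255) (157, array([0.699, 0.237, 0.244]), array([0.656, 0.219, 0.235]), array([0.72 , 0.251, 0.255]), 'rect', ((687.99560546875, 234.841552734375), (63.88669967651367, 31.810089111328125), 0.19578708708286285))
side rack (0.255, 0.29) (34, array([0.651, 0.238, 0.263]), array([0.642, 0.231, 0.256]), array([0.664, 0.242, 0.27 ]), 'rect', ((653.039306640625, 237.372314453125), (21.660091400146484, 9.132990837097168), 8.543195724487305))
```

View pics/topz.png

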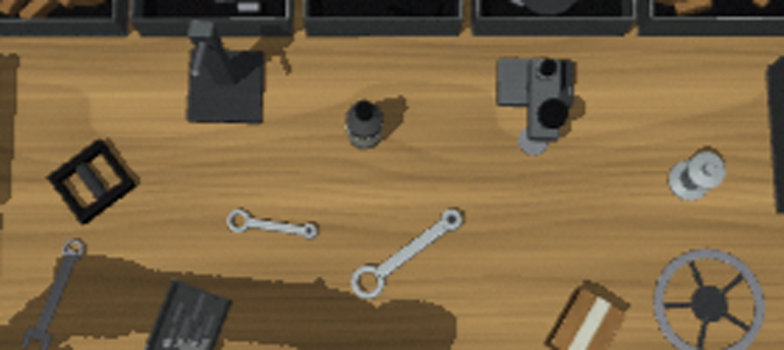

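The zoomed crop shows the big crank clearly, with its eye at about (368,282) and boss at about (452,218). The gauge foot and cap sit near (0.618, -0.221). The rack's peg runs towards the robot at y ≈ 0.237. I'll move over the crank for a closer wrist view.

servo_tool(commands=[[0,0,-2,12,-37,0,0],[0,0,-4,24,-74,0,0],[0,0,-6,36,-111,0,0],[0,0,-8,48,-148,0,0],[0,0,-10,60,-185,0,0]])

```text
clock: 0.57
tcp_pos: [0.2859, 0.4491, 0.231]
orientation: [-0.803, -3.037, 0.001]
contact_force: [1.2, -0.3, 0.9]
grip_width: 0.0855
gripper_force: 0.0
```

servo_tool(commands=[[0,0,-2,12,-37,0,0],[0,0,-4,24,-74,0,0],[0,0,-6,36,-111,0,0],[0,0,-8,48,-148,0,0],[0,0,-10,60,-185,0,0]])

```text
clock: 0.98
tcp_pos: [0.3457, 0.2642, 0.2313]
orientation: [-1.065, -2.956, -0.0]
contact_force: [1.3, 0.5, 0.5]
grip_width: 0.0857
gripper_force: 0.0
```

servo_tool(commands=[[0,0,-2,12,-37,0,0],[0,0,-4,24,-74,0,0],[0,0,-6,36,-111,0,0],[0,0,-8,48,-148,0,0],[0,0,-10,60,-185,0,0]])

```text
clock: 1.4
tcp_pos: [0.4056, 0.0793, 0.2314]
orientation: [1.318, 2.852, 0.001]
contact_force: [1.1, -0.1, 0.1]
grip_width: 0.0852
gripper_force: 0.0
```

servo_tool(commands=[[0,0,-2,12,-37,0,0],[0,0,-2,24,-74,0,0],[0,0,-2,36,-111,0,0],[0,0,-2,36,-111,0,0],[0,0,-2,36,-111,0,0]])

```text
clock: 1.82
tcp_pos: [0.4417, -0.032, 0.2313]
orientation: [1.373, 2.826, -0.001]
contact_force: [-0.2, 0.9, 0.4]
grip_width: 0.0855
gripper_force: 0.0
```

```bash
cat >> h.py <<'E'
def snap(n,name):
    o=r.get_obs();p,d=r.grab_frame(n);cv2.imwrite(f'pics/{name}.png',p);np.savez(name+'.npz',p=p,d=d,o=np.array([o],dtype=object));return o,p,d
E
python3 - <<'E'
from h import *
o,p,d=snap('wrist','w1');W=cloud('wrist',d,o)
print('plane z',np.nanmedian(W[...,2]))
m=((W[...,2]>.007)&(W[...,2]<.04)).astype(np.uint8)
n,l,s,c=cv2.connectedComponentsWithStats(m)
for i in range(1,n):
    if s[i,4]>400:
        q=W[l==i];print(s[i],q.mean(0).round(4),cv2.minAreaRect((q[:,:2]*1000).astype(np.float32)),q[:,2].max())
print('expected eye px',proj('wrist',[.405,.023,.014],o),proj('wrist',[.504,-.102,.024],o))
E
```

```text
plane z -0.00020891938519318476
[ 427    0  111  100 1966] [0.4902 0.1611 0.0112] ((492.9237365722656, 160.87734985351562), (131.62120056152344, 32.65837860107422), 84.4504165649414) 0.018099898396267633
[ 592   84   48   96 2381] [0.67   0.199  0.0113] ((672.0132446289062, 189.8135528564453), (50.461238861083984, 105.48726654052734), 52.26237487792969) 0.014329869299806453
[ 311   87   45  169 3122] [ 0.4469 -0.0297  0.0158] ((452.15411376953125, -32.93324279785156), (46.863704681396484, 186.81689453125), 37.99858093261719) 0.02538744521388947
[459 206  47  44 672] [0.6087 0.0265 0.0245] ((614.6060791015625, 26.307308197021484), (23.33733558654785, 51.63118362426758), 1.2467641830444336) 0.03999280052839804
[  76  234   95   63 1412] [ 0.339  -0.2492  0.0241] ((326.2171936035156, -252.50546264648438), (98.27840423583984, 50.27722930908203), 12.64622688293457) 0.03999713986588638
[ 538  245  102   76 2054] [0.7789 0.0665 0.0245] ((778.8113403320312, 48.18921661376953), (131.8501434326172, 5.236805438995361), 89.90998077392578) 0.03998262413618747
expected eye px (np.float64(330.5305674023255), np.float64(107.20445519325938)) (np.float64(330.54595941414027), np.float64(250.0861180150906))
```

View pics/w1.png

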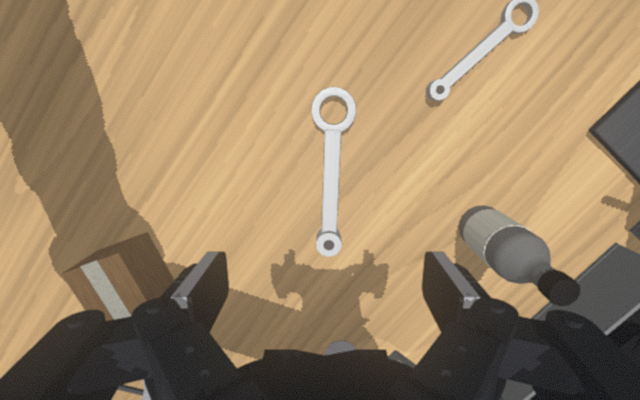

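The wrist view shows the crank lying nearly along tool x, with its eye at about (333,110) and its boss dot at about (329,244).

```bash
python3 - <<'E'
from h import *
z=np.load('w1.npz',allow_pickle=True);o=z['o'][0];p=z['p']
g=cv2.cvtColor(p,cv2.COLOR_BGR2HSV);m=((g[...,1]<45)&(g[...,2]>150)).astype(np.uint8)
cs,h=cv2.findContours(m,cv2.RETR_CCOMP,cv2.CHAIN_APPROX_NONE)
for c,hh in zip(cs,h[0]):
    if cv2.contourArea(c)>15: print(hh[3],cv2.contourArea(c),cv2.minEnclosingCircle(c),c[:,0].min(0),c[:,0].max(0))
e=ray('wrist',333,109.5,.014,o);b=ray('wrist',328.5,244,.024,o);v=b-e
print(e,b,np.hypot(*v[:2]),np.degrees(np.arctan2(-v[1],-v[0])))
x=R.from_rotvec(o['orientation']).as_matrix();print(x.round(3),np.degrees(np.arctan2(x[1,0],x[0,0])))
E
```

```text
-1 38.5 ((145.5, 392.3571472167969), 7.508594989776611) [142 385] [149 399]
-1 18.0 ((468.5, 298.0), 4.609872341156006) [464 297] [473 300]
-1 954.0 ((105.0, 290.5), 34.296600341796875) [ 81 261] [129 318]
-1 709.0 ((495.1840515136719, 227.9754638671875), 27.833147048950195) [468 210] [523 253]
8 15.5 ((486.0, 228.1666717529297), 3.0047261714935303) [483 226] [489 231]
-1 3551.5 ((333.0, 171.5), 84.64789581298828) [311  87] [355 256]
36 92.0 ((328.4375, 244.828125), 5.855307102203369) [323 239] [334 250]
36 22.0 ((328.5, 232.0), 5.500100135803223) [323 230] [334 233]
36 647.5 ((333.1843566894531, 109.66519165039062), 14.933135986328125) [319  95] [347 124]
-1 2218.0 ((483.5, 49.0), 70.46463012695312) [430   0] [538 100]
40 63.5 ((439.6538391113281, 89.34615325927734), 4.939070224761963) [435  85] [444  94]
40 406.5 ((521.2413940429688, 13.517241477966309), 13.06948184967041) [510   1] [532  26]
[0.40850129 0.02278058 0.014     ] [ 0.49739478 -0.09746762  0.024     ] 0.14953822772912392 126.47366620693764
[[-0.618  0.786  0.   ]
 [ 0.786  0.618 -0.   ]
 [-0.    -0.    -1.   ]] 128.1812313852008
```

servo_tool(commands=[[0,0,-1.7,2,6.5,-30,0],[0,0,-1.7,2,6.5,-65,0],[0,0,-1.7,2,6.5,-100,0],[0,0,-1.7,2,6.5,-135,0],[0,0,-1.7,2,6.5,-170,0]])

```text
clock: 2.28
tcp_pos: [0.4432, -0.0212, 0.0597]
orientation: [-1.402, -2.811, -0.001]
contact_force: [0.6, 0.6, 0.7]
grip_width: 0.0858
gripper_force: 0.0
```

servo_tool(commands=[[0,0,0,0,0,-20,0],[0,0,0,0,0,-40,0],[0,0,0,0,0,-52,0],[0,0,0,0,0,-57,0],[0,0,0,0,0,-57,0]])

```text
clock: 2.7
tcp_pos: [0.4427, -0.022, 0.0034]
orientation: [-1.403, -2.808, 0.001]
contact_force: [0.3, 0.9, 0.4]
grip_width: 0.0856
gripper_force: 0.0
```

servo_tool(commands=[[0,0,0,0,0,0,0.5],[0,0,0,0,0,0,1],[0,0,0,0,0,0,1],[0,0,0,0,0,0,1],[0,0,0,0,0,0,1]], force=60)

```text
clock: 3.12
tcp_pos: [0.444, -0.0231, 0.0049]
orientation: [1.407, 2.808, 0.001]
contact_force: [-0.5, -0.1, 0.0]
grip_width: 0.0252
gripper_force: 0.0
```

servo_tool(commands=[[0,0,0,0,0,0,1],[0,0,0,0,0,0,1],[0,0,0,0,0,0,1]])

```text
clock: 3.37
tcp_pos: [0.4439, -0.0232, 0.0049]
orientation: [1.408, 2.808, 0.001]
contact_force: [-1.6, 0.9, 7.4]
grip_width: 0.0164
gripper_force: 58.9
```

servo_tool(commands=[[0,0,0,0,0,15,1],[0,0,5,10,-10,40,1],[0,0,12,20,-25,60,1],[0,0,18,30,-40,60,1],[0,0,23.5,30,-40,60,1]])

```text
clock: 3.78
tcp_pos: [0.4766, -0.0663, 0.0661]
orientation: [0.801, 3.032, -0.0]
contact_force: [0.2, -0.5, -3.8]
grip_width: 0.016
gripper_force: 59.8
```

servo_tool(commands=[[0,0,0,0,0,0,1],[0,0,0,0,0,0,1]])

```text
clock: 3.95
tcp_pos: [0.4728, -0.0632, 0.064]
orientation: [-0.811, -3.034, -0.0]
contact_force: [0.1, 0.3, -3.3]
grip_width: 0.0162
gripper_force: 59.7
```

```bash
cat > cr.py <<'E'
from h import *
def crank(name,zc):
    "find eye and boss of crank with underside at height zc"
    o,p,d=snap('wrist',name);g=cv2.cvtColor(p,cv2.COLOR_BGR2HSV);m=((g[...,1]<45)&(g[...,2]>140)).astype(np.uint8)
    cs,h=cv2.findContours(m,cv2.RETR_CCOMP,cv2.CHAIN_APPROX_NONE)
    for c,hh in zip(cs,h[0]):
        if cv2.contourArea(c)>40 and hh[3]>=0:
            (u,v),rad=cv2.minEnclosingCircle(c); print(cv2.contourArea(c),(round(u,1),round(v,1)),round(rad,1),'eyeplane',ray('wrist',u,v,zc+.014,o).round(4),'boss',ray('wrist',u,v,zc+.024,o).round(4))
    M=R.from_rotvec(o['orientation']).as_matrix()
    print('tcp',o['tcp_pos'].round(4),'az',np.degrees(np.arctan2(M[1,0],M[0,0])),'tilt z',M[:,2].round(4),o['grip_width'],o['contact_force'])
    return o,p,d
E
python3 -c "
from cr import *
crank('w2',.06)"
```

```text
4343.5 (325.7, 134.3) 38.5 eyeplane [ 0.4218 -0.0346  0.074 ] boss [ 0.421  -0.0342  0.084 ]
229.5 (602.8, 92.2) 9.7 eyeplane [0.461  0.0653 0.074 ] boss [0.4572 0.0582 0.084 ]
tcp [ 0.4728 -0.0632  0.064 ] az 150.08223101714432 tilt z [-1.2e-03  5.0e-04 -1.0e+00] 0.016238238474868556 [ 0.06610487  0.32135862 -3.30075907]
```

View pics/w2.png

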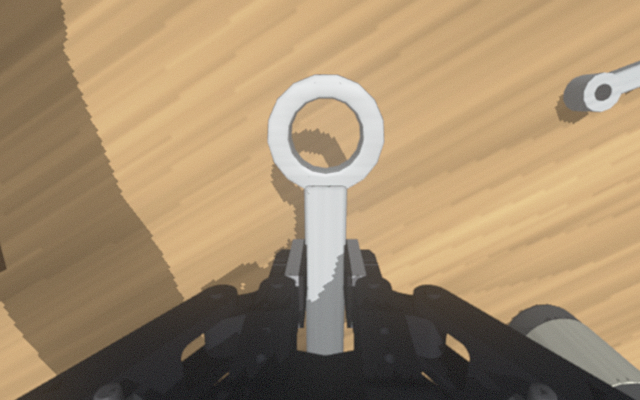

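The wrist view shows the crank held square in the pads, with its eye centre at about (326,134). I'll carry it under the foot.

servo_tool(commands=[[0,0,0,5,-8,-22,1],[0,0,0,12,-20,-40,1],[0,0,0,22,-37,-45,1],[0,0,0,34,-58,-45,1],[0,0,0,45,-77,-45,1]])

```text
clock: 4.42
tcp_pos: [0.5178, -0.1402, 0.018]
orientation: [-0.807, -3.033, 0.001]
contact_force: [0.8, 0.3, -3.1]
grip_width: 0.0164
gripper_force: 59.7
```

servo_tool(commands=[[0,0,0,9,-15,0,1],[0,0,0,16,-27,0,1],[0,0,0,21,-35,0,1],[0,0,0,21,-35,-7,1],[0,0,0,21,-35,-7,1]])

```text
clock: 4.83
tcp_pos: [0.5385, -0.1743, 0.0109]
orientation: [-0.806, -3.034, -0.001]
contact_force: [-1.5, 1.0, -2.9]
grip_width: 0.0162
gripper_force: 59.7
```

```bash
python3 -c "
from cr import *
o,p,d=crank('w3',.008)
z=snap('side','s3')
cv2.imwrite('pics/s3c.png',cv2.resize(z[1][140:270,240:400],None,fx=4.5,fy=4.5,interpolation=cv2.INTER_CUBIC))
"
```

```text
4143.5 (325.6, 133.9) 37.9 eyeplane [ 0.4872 -0.1458  0.022 ] boss [ 0.4864 -0.1453  0.032 ]
tcp [ 0.5385 -0.1743  0.0109] az 150.25736866176794 tilt z [-0.0023  0.001  -1.    ] 0.016237017148521604 [-1.4584584   0.99211953 -2.9489485 ]
```

View pics/s3c.png

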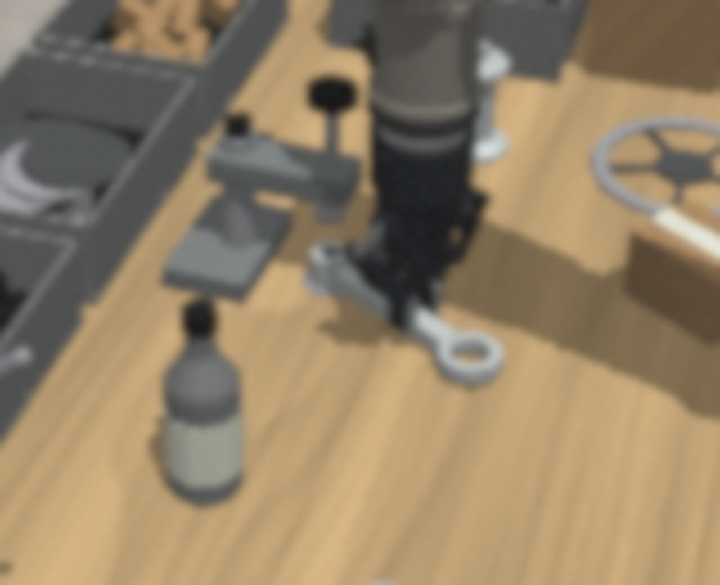

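```bash
python3 - <<'E'
from h import *
for f in('s3','side0'):
    p=np.load(f+'.npz',allow_pickle=True)['p'];g=p.max(2);m=(g<45).astype(np.uint8);m[:,:295]=0;m[:,325]=0;m[185:]=0;m[:145]=0
    n,l,s,c=cv2.connectedComponentsWithStats(m[:, :325])
    for i in range(1,n):
        if s[i,4]>20: print(f,s[i],c[i])
print('cap c by px(313.6,159.5)',ray('side',313.6,159.5,.175),'foot mid-disc',ray('side',313.4,186,.064),'boss',ray('side',240+325/4.5,140+251/4.5,.030))
print(proj('side',[.6185,-.221,.175]),proj('side',[.6185,-.221,.064]),proj('side',[.6185,-.221,.030]))
# top camera: dark cap
p=np.load('top0.npz')['p'];g=p.max(2);m=(g<40).astype(np.uint8);m[:150]=0;m[200:]=0;m[:,:370]=0;m[:,400:]=0
n,l,s,c=cv2.connectedComponentsWithStats(m)
for i in range(1,n):
    if s[i,4]>10: print('top',s[i],c[i],ray('top',*c[i],.172))
print(proj('top',[.6185,-.221,.175]))
E
```

```text
s3 [310 158   8   7  38] [313.31578947 160.89473684]
side0 [310 159   8   6  36] [313.38888889 160.91666667]
cap c by px(313.6,159.5) [ 0.61594308 -0.21834376  0.175     ] foot mid-disc [ 0.6179755  -0.22732058  0.064     ] boss [ 0.61846191 -0.21635698  0.03      ]
(np.float64(313.0904183965466), np.float64(158.9790263140949)) (np.float64(312.71419783377866), np.float64(186.9598308713081)) (np.float64(312.6055959985398), np.float64(195.0369192261183))
top [383 156   6   6  24] [385.41666667 158.79166667] [ 0.68333685 -0.21756289  0.172     ]
top [390 157   2  10  17] [390.58823529 161.70588235] [ 0.67207263 -0.2364582   0.172     ]
top [382 170  11  11  89] [387.16853933 175.20224719] [ 0.62045713 -0.22205811  0.172     ]
(np.float64(387.0398879086729), np.float64(175.52493738999883))
```

```bash
python3 - <<'E'
from h import *
p=np.load('s3.npz',allow_pickle=True)['p'];print(p.max(2)[156:206:1,304:324:2])
E
```

```text
[[190 189 181 165 144 147 170 195 200 129]
 [191 188 164 118  87  91 115 161 190 119]
 [191 185 136  66  45  45  61 117 177 115]
 [190 183 116  37  27  29  30  82 164 114]
 [190 184 110  31  30  29  26  67 153 114]
 [190 186 109  28  27  26  27  68 154 111]
 [189 188 118  32  26  24  27  74 156  99]
 [191 191 139  62  32  26  48 105 161  89]
 [192 196 172 117  62  45  94 152 177  92]
 [192 200 194 170 102  75 146 190 191 110]
 [194 202 203 197 129  99 178 204 196 119]
 [196 202 206 204 139 108 189 205 195 118]
 [198 203 207 206 141 109 190 206 193 112]
 [198 203 208 207 142 109 191 205 193 110]
 [189 200 208 207 138 109 190 203 192 109]
 [161 181 194 199 133 110 189 203 191 107]
 [119 137 157 173 121 107 187 200 189 107]
 [ 95  98 113 127 102 102 170 185 184 107]
 [ 98  88  90  92  87  91 131 150 167 106]
 [109  93  87  86  85  85  96 109 144 106]
 [122 105  91  86  86  85  87  87 131 104]
 [126 120 102  87  85  85  85  84 125 101]
 [116 119 109  86  83  85  85  80 122  98]
 [ 97 103 100  81  81  83  82  76 125 101]
 [ 88  89  87  76  75  77  76  74 135 112]
 [ 84  85  83  79  72  71
[... 350 characters left out ...]
25 122  86]
 [ 95 129 130 126 123 122 124 124 122  93]
 [102 130 130 131 132 130 127 124 120  99]
 [115 132 130 133 133 131 124 119 116  96]
 [124 131 131 134 130 126 115 105 107  88]
 [129 131 134 141 117 113  99  86  94  80]
 [132 130 141 156 105  94  84  73  86  70]
 [132 130 141 166 113  97  87  70  74  58]
 [136 134 135 160 133 112  98  64  59  49]
 [156 149 129 138 133 113 105  71  45  42]
 [186 175 128 122 121 111 117  91  46  38]
 [201 190 131 115 116 112 125 112  59  36]
 [204 193 133 117 118 110 124 123  75  35]
 [205 192 144 122 118 106 115 123  93  46]
 [205 195 159 133 118 104 107 116 108  64]
 [208 199 171 146 126 104 105 109 111  89]
 [207 199 181 158 145 114 109 105 108 107]]
```

servo_tool(commands=[[0,0,0,0,-1.5,-3,1],[0,0,0,0,-1.5,-6,1],[0,0,0,0,-1.5,-6,1],[0,0,0,0,-1.5,-6,0.7],[0,0,0,0,-1.5,-6,0]])

```text
clock: 5.35
tcp_pos: [0.54, -0.1768, 0.0066]
orientation: [0.806, 3.036, 0.0]
contact_force: [0.3, -0.2, -0.1]
grip_width: 0.0362
gripper_force: 0.0
```

servo_tool(commands=[[0,0,0,0,0,0,0],[0,0,0,0,0,0,0],[0,0,0,0,0,10,0],[0,0,0,-5,3,30,0],[0,0,0,-15,8,60,0]])

```text
clock: 5.77
tcp_pos: [0.5241, -0.1688, 0.066]
orientation: [-0.806, -3.034, 0.001]
contact_force: [-0.2, 0.5, 0.6]
grip_width: 0.0852
gripper_force: 0.0
```

servo_tool(commands=[[0,0,-7,-10,5,40,0],[0,0,-14,-20,10,80,0],[0,0,-21,-30,15,120,0],[0,0,-28,-40,20,140,0],[0,0,-35,-50,25,160,0]])

```text
clock: 6.18
tcp_pos: [0.4746, -0.1439, 0.2292]
orientation: [1.689, 2.646, 0.004]
contact_force: [-0.8, 0.5, -0.7]
grip_width: 0.0852
gripper_force: 0.0
```

servo_tool(commands=[[0,0,-7,0,0,0,0],[0,0,-14,0,0,0,0],[0,0,-21,0,0,0,0],[0,0,-28,0,0,0,0],[0,0,-35,0,0,0,0]])

```text
clock: 6.6
tcp_pos: [0.4744, -0.1438, 0.2271]
orientation: [2.408, 2.017, 0.002]
contact_force: [-0.5, 0.0, 0.3]
grip_width: 0.0851
gripper_force: 0.0
```

servo_tool(commands=[[0,0,-7,0,0,0,0],[0,0,-14,0,0,0,0],[0,0,-21,0,0,0,0],[0,0,-28,0,0,0,0],[0,0,-35,0,0,0,0]])

```text
clock: 7.02
tcp_pos: [0.4744, -0.1439, 0.227]
orientation: [-2.903, -1.2, -0.002]
contact_force: [0.3, 0.3, -0.3]
grip_width: 0.0857
gripper_force: 0.0
```

servo_tool(commands=[[0,0,0,0,0,-25,0],[0,0,0,0,0,-50,0],[0,0,0,0,0,-75,0],[0,0,0,0,0,-90,0],[0,0,0,0,0,-90,0]])

```text
clock: 7.43
tcp_pos: [0.4726, -0.1432, 0.1343]
orientation: [-2.897, -1.208, 0.006]
contact_force: [-0.7, 0.1, 0.3]
grip_width: 0.0855
gripper_force: 0.0
```

```bash
python3 -c "
from cr import *
crank('w4',0)"
```

```text
1043.5 (344.0, 180.6) 19.0 eyeplane [ 0.4891 -0.148   0.014 ] boss [ 0.4903 -0.146   0.024 ]
247.5 (537.8, 134.8) 10.0 eyeplane [ 0.6226 -0.2283  0.014 ] boss [ 0.6187 -0.2232  0.024 ]
tcp [ 0.4726 -0.1432  0.1343] az 45.2685008854119 tilt z [-4.6e-03  7.0e-04 -1.0e+00] 0.08545191631410542 [-0.73031066  0.08968493  0.33094944]
```

View pics/w4.png

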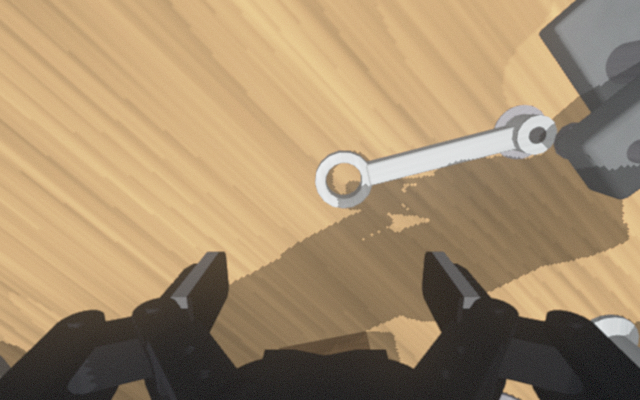

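The wrist view shows the boss dot at (538,135), a pale disc on the bench centred near (522,131), and the dark foot edge near (567,140) against the head.

```bash
python3 - <<'E'
from h import *
z=np.load('w4.npz',allow_pickle=True);o=z['o'][0];p=z['p']
print('disc',ray('wrist',522,131,0,o),'foot px exp',proj('wrist',[.6185,-.2215,.06],o),proj('wrist',[.6185,-.2215,.175],o))
W=cloud('wrist',z['d'],o)
for zr in((.045,.075),(.085,.115),(.012,.03)):
  m=(W[...,2]>zr[0])&(W[...,2]<zr[1])&(W[...,0]>.56);m[:,:480]=0;m[250:]=0
  q=W[m]; print(zr,len(q),q.min(0).round(4),q.max(0).round(4))
cv2.imwrite('pics/w4c.png',cv2.resize(p[80:220,480:640],None,fx=4.5,fy=4.5,interpolation=cv2.INTER_CUBIC))
E
```

```text
disc [ 0.62053699 -0.22379125  0.        ] foot px exp (np.float64(570.1505717922198), np.float64(138.4587404241293)) (np.float64(831.8546719713125), np.float64(177.3264543991108))
(0.045, 0.075) 320 [ 0.6063 -0.2289  0.0451] [ 0.6888 -0.2106  0.0678]
(0.085, 0.115) 6375 [ 0.5978 -0.2426  0.085 ] [ 0.6525 -0.2003  0.115 ]
(0.012, 0.03) 8289 [ 0.5798 -0.2421  0.012 ] [ 0.7218 -0.1696  0.03  ]
```

View pics/w4c.png

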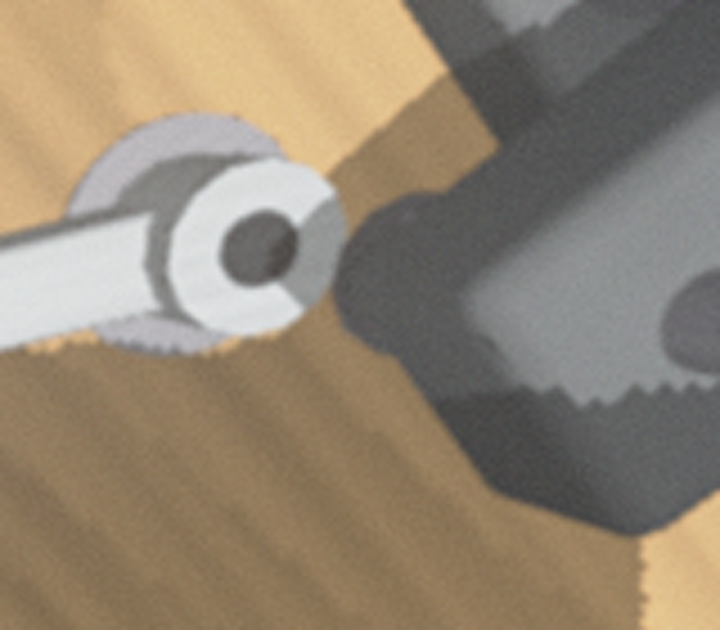

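The disc, foot and boss agree to within about 1 mm in the wrist view, so the boss is centred. Next I press the cap with closed fingers.

servo_tool(commands=[[0,0,0,0,0,30,1],[0,0,0,0,0,60,1],[0,0,0,0,0,80,1],[0,0,0,25,-14,80,1],[0,0,0,55,-30,80,1]])

```text
clock: 7.9
tcp_pos: [0.5309, -0.1732, 0.2204]
orientation: [-2.898, -1.212, -0.011]
contact_force: [1.1, 0.2, 1.6]
grip_width: 0.0258
gripper_force: 0.0
```

servo_tool(commands=[[0,0,0,25,-14,0,1],[0,0,0,50,-28,0,1],[0,0,0,75,-42,0,1],[0,0,0,91,-50,0,1],[0,0,0,91,-50,0,1]])

```text
clock: 8.32
tcp_pos: [0.6237, -0.2257, 0.2184]
orientation: [2.896, 1.207, 0.004]
contact_force: [-0.2, -0.3, 0.4]
grip_width: -0.0001
gripper_force: 0.0
```

servo_tool(commands=[[0,0,0,0,0,0,1],[0,0,0,0,0,0,1],[0,0,0,0,0,-15,1],[0,0,0,0,0,-25,1],[0,0,0,0,0,-25,1]])

```text
clock: 8.73
tcp_pos: [0.6188, -0.2223, 0.1896]
orientation: [-2.897, -1.209, 0.004]
contact_force: [-0.7, 0.7, -0.7]
grip_width: -0.0001
gripper_force: 0.0
```

servo_tool(commands=[[0,0,0,0,0,-6,1],[0,0,0,0,0,-12,1],[0,0,0,0,0,-17,1],[0,0,0,0,0,-21,1],[0,0,0,0,0,-25,1]])

```text
clock: 9.15
tcp_pos: [0.6207, -0.2237, 0.1663]
orientation: [-2.899, -1.209, -0.0]
contact_force: [-1.4, 0.6, 4.9]
grip_width: -0.0001
gripper_force: 1.9
```

servo_tool(commands=[[0,0,0,0,0,-5,1],[0,0,0,0,0,-10,1],[0,0,0,0,0,-15,1],[0,0,0,0,0,-19,1],[0,0,0,0,0,-22,1]])

```text
clock: 9.57
tcp_pos: [0.6207, -0.2238, 0.144]
orientation: [-2.9, -1.209, -0.0]
contact_force: [-1.1, 2.2, 6.4]
grip_width: -0.0001
gripper_force: 3.0
```

servo_tool(commands=[[0,0,0,0,0,-1,1],[0,0,0,0,0,-2,1],[0,0,0,0,0,-3,1],[0,0,0,0,0,-4,1],[0,0,0,0,0,-5,1]])

```text
clock: 9.98
tcp_pos: [0.6207, -0.2238, 0.1394]
orientation: [-2.899, -1.209, -0.0]
contact_force: [-2.0, 1.9, 6.0]
grip_width: 0.0003
gripper_force: 3.2
```

servo_tool(commands=[[0,0,0,0,0,-1,1],[0,0,0,0,0,-2,1],[0,0,0,0,0,-3,1],[0,0,0,0,0,-4,1],[0,0,0,0,0,-4,1]])

```text
clock: 10.4
tcp_pos: [0.6208, -0.2238, 0.1358]
orientation: [-2.899, -1.209, -0.001]
contact_force: [-2.9, 2.7, 10.7]
grip_width: 0.0001
gripper_force: 5.0
```

servo_tool(commands=[[0,0,0,0,0,-1,1],[0,0,0,0,0,-1,1],[0,0,0,0,0,-1,1],[0,0,0,0,0,-1,1],[0,0,0,0,0,-1,1]])

```text
clock: 10.82
tcp_pos: [0.6207, -0.2238, 0.135]
orientation: [-2.899, -1.209, -0.001]
contact_force: [-3.7, 2.7, 11.1]
grip_width: -0.0001
gripper_force: 5.2
```

servo_tool(commands=[[0,0,0,0,0,0,1],[0,0,0,0,0,0,1],[0,0,0,0,0,0,1],[0,0,0,0,0,0,1],[0,0,0,0,0,0,1]])

```text
clock: 11.23
tcp_pos: [0.6208, -0.2238, 0.135]
orientation: [-2.899, -1.209, -0.001]
contact_force: [-3.2, 1.9, 11.3]
grip_width: -0.0004
gripper_force: 5.2
```

servo_tool(commands=[[0,0,0,0,0,0,1],[0,0,0,0,0,0,1],[0,0,0,0,0,0,1],[0,0,0,0,0,0,1],[0,0,0,0,0,0,1]])

```text
clock: 11.65
tcp_pos: [0.6208, -0.2238, 0.135]
orientation: [-2.899, -1.209, -0.001]
contact_force: [-3.2, 3.1, 9.7]
grip_width: 0.0001
gripper_force: 5.2
```

servo_tool(commands=[[0,0,0,0,0,0,1],[0,0,0,0,0,0,1],[0,0,0,0,0,0,1],[0,0,0,0,0,0,1],[0,0,0,0,0,0,1]])

```text
clock: 12.07
tcp_pos: [0.6208, -0.2238, 0.135]
orientation: [-2.899, -1.209, -0.001]
contact_force: [-3.4, 3.1, 10.4]
grip_width: 0.0001
gripper_force: 5.2
```

```bash
python3 -c "
from h import *
o,p,d=snap('side','s5');print(o['contact_force'],o['tcp_pos'])
W=cloud('side',d)
print(proj('side',[.6185,-.223,.024]), p.max(2)[178:204:2,302:324:2])"
```

```text
[-3.40235607  3.11395414 10.40900065] [ 0.62078343 -0.22377981  0.13502187]
(np.float64(312.7554220831734), np.float64(196.12181105371573)) [[108 115 120 117 110  99 108 113  86 140 196]
 [ 85  87  90  95  98 105 113 114  84 140 195]
 [ 83  83  83  83  83  85  85  86  87 128 164]
 [119 113 102  96  89  82  82  84 111 124 129]
 [100 114 130 129 120  92  85 109 125 124 126]
 [ 86  94 129 132 125  96  93 123 126 124 125]
 [ 79  94 129 129 127  98  94 123 125 124 122]
 [ 77 113 131 130 129 100 101 125 124 122 122]
 [101 129 131 131 125 111 125 141 123 121 123]
 [124 131 130 140 133 136 144 143 128 120 124]
 [164 154 148 132 137 138 139 149 129 123 122]
 [204 201 191 136 117 130 148 175 175 140 123]
 [204 204 192 150 124 129 143 181 198 169 125]]
```

servo_tool(commands=[[0,0,0,0,0,0,1],[0,0,0,0,0,0,1],[0,0,0,0,0,0,1],[0,0,0,0,0,0,1],[0,0,0,0,0,0,1]])

```text
clock: 12.53
tcp_pos: [0.6207, -0.2238, 0.135]
orientation: [-2.899, -1.209, -0.001]
contact_force: [-2.8, 1.8, 9.8]
grip_width: 0.0001
gripper_force: 5.2
```

servo_tool(commands=[[0,0,0,0,0,5,1],[0,0,0,0,0,12,1],[0,0,0,0,0,19,1],[0,0,0,0,0,26,1],[0,0,0,0,0,33,1]])

```text
clock: 12.95
tcp_pos: [0.6207, -0.2238, 0.1677]
orientation: [2.9, 1.209, 0.0]
contact_force: [-1.0, 0.4, 2.6]
grip_width: 0.0
gripper_force: 1.4
```

servo_tool(commands=[[0,0,0,0,0,7,1],[0,0,0,0,0,14,1],[0,0,0,0,0,25,1],[0,0,0,0,0,40,1],[0,0,0,0,0,60,1]])

```text
clock: 13.37
tcp_pos: [0.6198, -0.2235, 0.227]
orientation: [-2.899, -1.208, 0.004]
contact_force: [0.8, 0.6, 1.1]
grip_width: 0.0002
gripper_force: 0.0
```

The foot landed (about 10 N at 0.135) and was held for 2 s, and the cap is released. Now I return over the crank to regrasp it.

servo_tool(commands=[[0,0,7,-15,9,0,1],[0,0,14,-30,18,0,0.5],[0,0,21,-45,26,0,0],[0,0,28,-60,35,0,0],[0,0,35,-74,43,0,0]])

```text
clock: 13.78
tcp_pos: [0.5457, -0.1806, 0.2277]
orientation: [2.396, 2.032, -0.0]
contact_force: [-0.7, -0.4, -0.2]
grip_width: 0.0484
gripper_force: 0.0
```

servo_tool(commands=[[0,0,7,0,0,0,0],[0,0,14,0,0,0,0],[0,0,21,0,0,0,0],[0,0,28,0,0,0,0],[0,0,35,0,0,0,0]])

```text
clock: 14.2
tcp_pos: [0.5465, -0.1811, 0.2278]
orientation: [1.674, 2.658, -0.0]
contact_force: [0.4, 0.5, -1.3]
grip_width: 0.0851
gripper_force: 0.0
```

servo_tool(commands=[[0,0,7,0,0,0,0],[0,0,14,0,0,0,0],[0,0,21,0,0,0,0],[0,0,28,0,0,0,0],[0,0,35,0,0,0,0]])

```text
clock: 14.62
tcp_pos: [0.5465, -0.1812, 0.2277]
orientation: [0.797, 3.039, -0.001]
contact_force: [-0.6, -0.6, 0.2]
grip_width: 0.0854
gripper_force: 0.0
```

```bash
python3 -c "
from cr import *
crank('w6',0)"
```

```text
658.0 (326.5, 106.5) 15.2 eyeplane [ 0.4886 -0.1476  0.014 ] boss [ 0.4884 -0.1476  0.024 ]
tcp [ 0.5465 -0.1812  0.2277] az 150.59147181462055 tilt z [ 0.e+00 -5.e-04 -1.e+00] 0.08542796920381628 [-0.57647886 -0.6238604   0.15606782]
```

servo_tool(commands=[[0,0,0,0,0,-35,0],[0,0,0,0,0,-70,0],[0,0,0,0,0,-105,0],[0,0,0,0,0,-140,0],[0,0,0,0,0,-170,0]])

```text
clock: 15.08
tcp_pos: [0.5461, -0.1809, 0.0555]
orientation: [-0.81, -3.035, 0.001]
contact_force: [0.8, -0.4, -0.2]
grip_width: 0.0854
gripper_force: 0.0
```

servo_tool(commands=[[0,0,0,0,0,-20,0],[0,0,0,0,0,-40,0],[0,0,0,0,0,-48,0],[0,0,0,0,0,-53,0],[0,0,0,0,0,-53,0]])

```text
clock: 15.5
tcp_pos: [0.5464, -0.181, 0.004]
orientation: [-0.808, -3.035, 0.001]
contact_force: [0.6, 0.4, -0.3]
grip_width: 0.0852
gripper_force: 0.0
```

servo_tool(commands=[[0,0,0,0,0,0,0.5],[0,0,0,0,0,0,1],[0,0,0,0,0,0,1],[0,0,0,0,0,0,1],[0,0,0,0,0,0,1]], force=80)

```text
clock: 15.92
tcp_pos: [0.547, -0.1809, 0.005]
orientation: [0.806, 3.035, 0.0]
contact_force: [0.0, -0.4, -0.2]
grip_width: 0.0256
gripper_force: 0.0
```

servo_tool(commands=[[0,0,0,0,0,0,1],[0,0,0,0,0,0,1],[0,0,0,0,0,0,1],[0,0,0,0,0,0,1]])

```text
clock: 16.25
tcp_pos: [0.547, -0.1809, 0.0051]
orientation: [0.806, 3.036, 0.001]
contact_force: [-1.0, 1.2, 5.0]
grip_width: 0.0158
gripper_force: 78.6
```

servo_tool(commands=[[0,0,0,0,0,6,1],[0,0,0,-6,10,10,1],[0,0,0,-18,30,10,1],[0,0,0,-34,58,14,1],[0,0,0,-47,80,40,1]])

```text
clock: 16.67
tcp_pos: [0.4949, -0.0981, 0.0416]
orientation: [-0.803, -3.029, 0.001]
contact_force: [-0.1, 0.2, -2.1]
grip_width: 0.0156
gripper_force: 78.7
```

servo_tool(commands=[[0,0,-7,0,10,35,1],[0,0,-14,0,30,70,1],[0,0,-21,0,50,105,1],[0,0,-28,0,70,140,1],[0,0,-35,0,90,175,1]])

```text
clock: 17.08
tcp_pos: [0.4981, -0.0105, 0.2183]
orientation: [-1.676, -2.655, -0.0]
contact_force: [1.5, 0.9, -3.1]
grip_width: 0.0157
gripper_force: 78.8
```

servo_tool(commands=[[0,0,-7,0,5,15,1],[0,0,-14,0,10,30,1],[0,0,-21,0,10,45,1],[0,0,-28,0,10,60,1],[0,0,-35,0,10,60,1]])

```text
clock: 17.5
tcp_pos: [0.5001, -0.0014, 0.2793]
orientation: [2.397, 2.029, 0.006]
contact_force: [1.5, -0.7, -2.7]
grip_width: 0.0155
gripper_force: 78.9
```

servo_tool(commands=[[0,0,-7,0,0,0,1],[0,0,-14,0,0,0,1],[0,0,-21,0,0,0,1],[0,0,-28,0,0,0,1],[0,0,-35,0,0,0,1]])

```text
clock: 17.92
tcp_pos: [0.4983, -0.0015, 0.2764]
orientation: [-2.896, -1.214, 0.002]
contact_force: [0.1, -0.1, -2.8]
grip_width: 0.0156
gripper_force: 78.8
```

servo_tool(commands=[[0,0,-7,0,0,0,1],[0,0,-14,0,0,0,1],[0,0,-21,0,0,0,1],[0,0,-28,0,0,0,1],[0,0,-35,0,0,0,1]])

```text
clock: 18.33
tcp_pos: [0.4984, -0.0015, 0.2764]
orientation: [-3.127, -0.287, 0.002]
contact_force: [-0.0, -0.1, -2.3]
grip_width: 0.0152
gripper_force: 78.8
```

servo_tool(commands=[[0,0,-5,0,10,0,1],[0,0,-10,0,20,0,1],[0,0,-10,0,40,0,1],[0,0,-10,0,60,0,1],[0,0,-10,0,60,0,1]])

```text
clock: 18.75
tcp_pos: [0.4983, 0.0629, 0.2762]
orientation: [-3.139, -0.031, 0.003]
contact_force: [0.0, 0.6, -3.3]
grip_width: 0.0155
gripper_force: 78.9
```

```bash
python3 -c "
from h import *
o=r.get_obs();M=R.from_rotvec(o['orientation']).as_matrix();print(o['joints'].round(2),o['tcp_pos'],M.round(3),o['grip_width'],o['clock'])"
```

```text
[-0.94  0.17  0.79  1.94 -0.14  1.08 -1.64] [0.49832811 0.06294621 0.27623586] [[ 1.     0.02  -0.002]
 [ 0.02  -1.     0.002]
 [-0.002 -0.002 -1.   ]] 0.015490893556471623 18.75
```

servo_tool(commands=[[0,-7,0,0,30,0,1],[0,-14,0,0,60,0,1],[0,-21,0,0,90,0,1],[0,-28,0,0,120,0,1],[0,-35,0,0,150,0,1]])

```text
clock: 19.17
tcp_pos: [0.499, 0.184, 0.2756]
orientation: [3.042, 0.015, 0.72]
contact_force: [0.9, -0.7, -3.4]
grip_width: 0.0157
gripper_force: 79.1
```

servo_tool(commands=[[0,-7,0,10,20,-5,1],[0,-14,0,20,23,-10,1],[0,-15,0,30,23,-15,1],[0,-15,0,30,23,-20,1],[0,-15,0,30,23,-20,1]])

```text
clock: 19.58
tcp_pos: [0.5295, 0.2027, 0.2409]
orientation: [2.943, 0.01, 1.001]
contact_force: [-0.2, -0.3, -4.3]
grip_width: 0.0153
gripper_force: 79.1
```

```bash
python3 -c "
from h import *
o,p,d=snap('wrist','w7');M=R.from_rotvec(o['orientation']).as_matrix();print(o['joints'].round(2),o['tcp_pos'],M.round(3),o['grip_width'],o['clock'])
print('tip px',proj('wrist',[.644,.236,.268],o),'root',proj('wrist',[.693,.236,.227],o),'eye',proj('wrist',o['tcp_pos']+M@[.067,0,-.002],o))"
```

```text
[-1.78  0.12  1.16  2.3   0.84  0.4  -2.94] [0.529522   0.20274288 0.2409053 ] [[ 0.793 -0.004  0.61 ]
 [ 0.017 -0.999 -0.029]
 [ 0.609  0.034 -0.792]] 0.015276826053258303 19.5833
tip px (np.float64(260.59531725820295), np.float64(26.76417819387717)) root (np.float64(274.16277161344067), np.float64(24.700402858985086)) eye (np.float64(323.039931729802), np.float64(109.36473470499232))
```

View pics/w7.png

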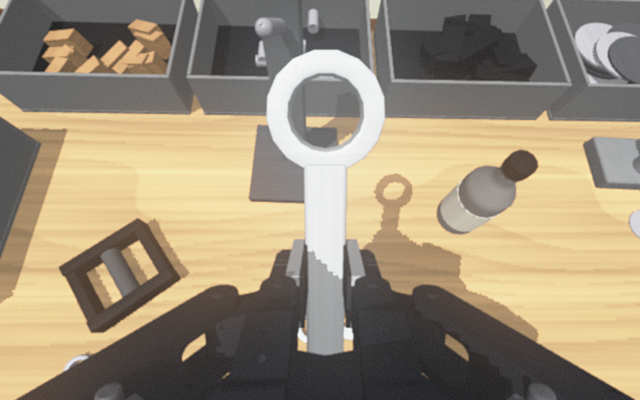

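The wrist view shows the held eye at (326,109) and the peg tip at about (265,27), close to the prediction. The tilt stalled because joint 7 is at its limit, so I'll try a yaw and a little more reach.

servo_tool(commands=[[0,0,6,5,0,10,1],[0,0,12,10,0,20,1],[0,0,18,15,0,30,1],[0,0,24,20,0,30,1],[0,0,24,25,0,30,1]])

```text
clock: 20.05
tcp_pos: [0.556, 0.2006, 0.2713]
orientation: [-2.814, -0.609, -0.966]
contact_force: [0.2, -0.0, -3.6]
grip_width: 0.0154
gripper_force: 79.1
```

```bash
cat > st.py <<'E'
from h import *
o=r.get_obs();M=R.from_rotvec(o['orientation']).as_matrix();print(o['joints'].round(2),o['tcp_pos'].round(4),M.round(3).tolist(),round(o['grip_width'],4),o['clock'],o['contact_force'].round(1))
print('tilt',np.degrees(np.arccos(-M[2,2])),'az z',np.degrees(np.arctan2(M[1,2],M[0,2])),'eye',(o['tcp_pos']+M@[.067,0,-.002]).round(4))
E
python3 st.py
```

```text
[-1.89 -0.17  1.36  2.27  0.76  0.33 -2.27] [0.556  0.2006 0.2713] [[0.718, 0.404, 0.567], [0.337, -0.914, 0.224], [0.609, 0.03, -0.793]] 0.0154 20.05 [ 0.2 -0.  -3.6]
tilt 37.56499271124473 az z 21.60090008709377 eye [0.603  0.2228 0.3136]
```

Joint 6 is near its limit and joint 3 has wandered off. I have saved joint and pose pairs, so I'll fit the arm's kinematics and see which hanging poses are comfortable.

```bash
cat > kin.py <<'E'
from h import *
import glob
from scipy.optimize import least_squares
def fk(q,k):
    h,L1,a1,L2,a2,L3,a3,y0,y7=k
    Z=lambda t:R.from_rotvec([0,0,t]).as_matrix(); Y=lambda t:R.from_rotvec([0,t,0]).as_matrix()
    A=Z(q[0]+y0);p=np.array([0,0,h]);A=A@Y(q[1])@Z(q[2]);p=p+A@[a1,0,L1];A=A@Y(q[3])@Z(q[4]);p=p+A@[a2,0,L2];A=A@Y(q[5])@Z(q[6]+y7);p=p+A@[0,0,L3]+A@[a3,0,0]
    return p,A
lo=np.array([-2.96,-.34,-1.41,.24,-1.37,.17,-2.96]);hi=np.array([2.96,2.1,1.46,2.44,4.51,1.92,2.96])
E
cat > fit.py <<'E'
from kin import *
D=[np.load(f,allow_pickle=True)['o'][0] for f in sorted(glob.glob('[ws][0-9].npz'))]+[r.get_obs()]
print(len(D))
def res(k):
    e=[]
    for o in D:
        p,A=fk(o['joints'],k);e+=list((p-o['tcp_pos'])*10)+list((A-R.from_rotvec(o['orientation']).as_matrix()).ravel())
    return np.array(e)
best=min((least_squares(res,[.35,.4,0,.4,0,.25,0,2.57,y7]) for y7 in(0,1.57,3.14,-1.57)),key=lambda s:s.cost)
print(best.cost,best.x.round(4),abs(best.fun).max());np.save('k.npy',best.x)
E
python3 fit.py
```

```text
9
33.99545983479239 [-0.077  -1.0347  0.3581 -0.9025 -0.4556 -0.3469 -0.167   2.8375  2.0154] 2.3442316904510587
```

```bash
cat > fit.py <<'E'
from kin import *
import kin,itertools
D=[np.load(f,allow_pickle=True)['o'][0] for f in sorted(glob.glob('[ws][0-9].npz'))]+[r.get_obs()]
Q=np.array([o['joints'] for o in D]);P=np.array([o['tcp_pos'] for o in D]);RM=np.array([R.from_rotvec(o['orientation']).as_matrix() for o in D])
def rz(t): return R.from_euler('z',t).as_matrix()
def ry(t): return R.from_euler('y',t).as_matrix()
def fkb(Q,k,s):
    h,L1,L2,L3,a1,a2=k[:6];q=Q*s+k[6:13]
    A=rz(q[:,0])@ry(q[:,1])@rz(q[:,2]);p=np.array([0,0,h])+A@[a1,0,L1]
    A=A@ry(q[:,3])@rz(q[:,4]);p=p+A@[a2,0,L2];A=A@ry(q[:,5])@rz(q[:,6]);return p+A@[0,0,L3],A
if __name__=='__main__':
    out=[]
    for s in itertools.product((1,-1),repeat=5):
        s=np.array([1,1,s[0],s[1],s[2],s[3],s[4]])
        def res(k):
            p,A=fkb(Q,k,s);return np.r_[((p-P)*10).ravel(),(A-RM).ravel(),.02*k[7:12]]
        for y0 in(2.57,2.57+3.14):
          for y7 in(0,3.14):
            f=least_squares(res,[.35,.4,.4,.25,0,0,y0,0,0,0,0,0,y7],max_nfev=60);out.append((f.cost,f.x,s))
    out.sort(key=lambda t:t[0])
    for c,x,s in out[:4]: print(c,s,x.round(3))
    np.savez('k.npz',k=out[0][1],s=out[0][2])
E
time python3 fit.py
```

```text
3.927820940546309 [ 1  1  1 -1 -1 -1 -1] [ 0.166  0.663  0.566  0.197 -0.122  0.477  0.79  -0.57   1.125 -1.191
 -1.109  0.687  4.728]
3.9278209408512237 [ 1  1  1 -1 -1 -1 -1] [ 0.166  0.663  0.566  0.197 -0.122  0.477  0.79  -0.57   1.125 -1.191
 -1.109  0.687 -1.555]
3.9284011720231846 [ 1  1  1 -1 -1  1 -1] [ 0.166  0.663  0.566  0.197 -0.122 -0.477  7.073 -0.57   1.125 -1.191
  2.032 -0.687  1.586]
3.9284011727608354 [ 1  1  1 -1 -1  1 -1] [ 0.166  0.663  0.566  0.197 -0.122 -0.477  7.073 -0.57   1.125 -1.191
  2.032 -0.687  1.586]
real	0m6.629s
user	0m7.115s
sys	0m0.080s
```

```bash
python3 - <<'E'
from fit import *
np.set_printoptions(suppress=True,linewidth=150)
for o in D:
    M=R.from_rotvec(o['orientation']).as_matrix();print(round(o['clock'],1),o['joints'].round(2),o['tcp_pos'].round(3),'az',round(np.degrees(np.arctan2(o['tcp_pos'][1],o['tcp_pos'][0]))),'toolx',round(np.degrees(np.arctan2(M[1,0],M[0,0]))))
E
```

```text
4.9 [-0.01  0.62  0.28  1.98 -0.3   0.58  1.52] [ 0.538 -0.174  0.011] az -18 toolx 150
12.1 [-0.21  0.64  0.67  1.71 -0.47  0.96 -0.13] [ 0.621 -0.224  0.135] az -20 toolx 45
1.8 [-0.6   0.08  0.57  2.11 -0.05  0.96  0.66] [ 0.442 -0.032  0.231] az -4 toolx 128
4.0 [-0.28  0.42  0.34  2.17 -0.25  0.58  1.3 ] [ 0.473 -0.063  0.064] az -8 toolx 150
4.8 [-0.01  0.62  0.28  1.98 -0.3   0.58  1.52] [ 0.539 -0.174  0.011] az -18 toolx 150
7.4 [-0.41  0.38  0.72  2.11 -0.35  0.78 -0.26] [ 0.473 -0.143  0.134] az -17 toolx 45
14.6 [-0.08  0.33  0.36  1.82 -0.13  1.02  1.4 ] [ 0.546 -0.181  0.228] az -18 toolx 151
19.6 [-1.78  0.12  1.16  2.3   0.84  0.4  -2.94] [0.53  0.203 0.241] az 21 toolx 1
20.1 [-1.89 -0.17  1.36  2.27  0.76  0.33 -2.27] [0.556 0.201 0.271] az 20 toolx 25
```

```bash
sed -i 's/np.array(\[1,1,s\[0\],s\[1\],s\[2\],s\[3\],s\[4\]\])/np.array([-1,1,s[0],s[1],s[2],s[3],s[4]])/; s/y0 in(2.57,2.57+3.14)/y0 in(0,3.14)/; s/y7 in(0,3.14)/y7 in(0,1.57,-1.57,3.14)/' fit.py; python3 fit.py
```

```text
0.043857352329593556 [-1  1 -1  1 -1  1 -1] [ 0.33   0.528  0.476  0.365  0.011 -0.016 -0.041 -0.02  -0.04   0.014
 -0.028 -0.004  1.514]
0.04385735232960823 [-1  1 -1  1 -1  1 -1] [ 0.33   0.528  0.476  0.365  0.011 -0.016 -0.041 -0.02  -0.04   0.014
 -0.028 -0.004  1.514]
0.043857352329632684 [-1  1 -1  1 -1  1 -1] [ 0.33   0.528  0.476  0.365  0.011 -0.016 -0.041 -0.02  -0.04   0.014
 -0.028 -0.004  1.514]
0.04385735233022996 [-1  1 -1  1 -1  1 -1] [ 0.33   0.528  0.476  0.365  0.011 -0.016 -0.041 -0.02  -0.04   0.014
 -0.028 -0.004  1.514]
```

```bash
cat > ik.py <<'E'
from fit import *
z=np.load('k.npz');k,s=z['k'],z['s']
lo=np.array([-2.96,-.34,-1.41,.24,-1.37,.17,-2.96]);hi=np.array([2.96,2.1,1.46,2.44,4.51,1.92,2.96])
rng=np.random.default_rng(0)
def pose(tilt,yaw,flip):
    M=np.array([[1,0,0],[0,-1,0],[0,0,-1.]]) # tool x +x, down
    M=ry(-np.radians(tilt))@M; M=rz(np.radians(yaw))@M
    if flip: M=M@rz(np.pi)
    return M
def solve(p,M,n=12):
    best=None
    for i in range(n):
        q0=rng.uniform(lo,hi) if i else np.array([-.4,.4,0,1.6,0,.6,0])
        mid=(lo+hi)/2
        f=least_squares(lambda q:np.r_[(fkb(q[None],k,s)[0][0]-p)*30,(fkb(q[None],k,s)[1][0]-M).ravel()*5],q0,bounds=(lo+.05,hi-.05),max_nfev=80)
        if f.cost<1e-2 :
            m=np.min(np.minimum(f.x-lo,hi-f.x)); 
            if best is None or m>best[0]: best=(m,f.x)
    return best
E
python3 - <<'E'
from ik import *
for flip in(0,1):
  for tilt in(30,40,50,60,75):
   for yaw in(0,20):
    M=pose(tilt,yaw,flip); ex=M@[-.067 if flip else .067,0,-.002]
    b=solve(np.array([.63,.236,.285])-ex,M)
    print(flip,tilt,yaw,b and (round(b[0],2),b[1].round(2)))
E
```

```text
Traceback (most recent call last):
  File "ik.py", line 15, in solve
    f=least_squares(lambda q:np.r_[(fkb(q[None],k,s)[0][0]-p)*30,(fkb(q[None],k,s)[1][0]-M).ravel()*5],q0,bounds=(lo+.05,hi-.05),max_nfev=80)
ValueError: Initial guess is outside of provided bounds
```

```bash
sed -i 's/rng.uniform(lo,hi)/rng.uniform(lo+.06,hi-.06)/' ik.py; cat > t.py <<'E'
from ik import *
np.set_printoptions(suppress=True,linewidth=150)
for flip in(0,1):
  for tilt in(30,40,50,60,75):
   for yaw in(0,20):
    M=pose(tilt,yaw,flip); ex=M@[-.067 if flip else .067,0,-.002]
    b=solve(np.array([.63,.236,.285])-ex,M)
    print(flip,tilt,yaw,b and (round(b[0],2),b[1].round(2)))
E
time python3 t.py
```

```text
0 30 0 (np.float64(0.32), array([-0.73,  0.15,  0.14,  2.11,  0.48,  0.49, -2.55]))
0 30 20 (np.float64(0.22), array([ 0.46,  0.15, -0.96,  2.16,  0.31,  0.39, -1.94]))
0 40 0 (np.float64(0.07), array([-1.83,  0.52,  1.39,  2.23, -0.76,  0.24, -1.51]))
0 40 20 (np.float64(0.06), array([ 0.77,  0.24, -1.28,  2.27,  1.24,  0.23, -2.81]))
0 50 0 (np.float64(0.14), array([ 0.37,  0.45, -1.25,  2.3 ,  1.8 ,  0.87,  2.53]))
0 50 20 (np.float64(0.09), array([ 0.39,  0.19, -0.87,  2.35,  2.62,  0.26,  2.06]))
0 60 0 (np.float64(0.08), array([-1.65,  0.52,  1.06,  2.36,  2.51,  0.38,  1.4 ]))
0 60 20 None
0 75 0 (np.float64(0.05), array([-1.84,  1.31,  1.33,  2.39,  3.11,  0.54,  0.16]))
0 75 20 None
1 30 0 (np.float64(0.34), array([ 0.07,  0.18, -0.73,  2.1 ,  0.71,  0.56,  0.4 ]))
1 30 20 (np.float64(0.23), array([-1.56,  0.26,  1.23,  2.15, -0.64,  0.44,  2.04]))
1 40 0 (np.float64(0.23), array([ 0.4 ,  0.3 , -1.18,  2.21,  1.36,  0.64, -0.21]))
1 40 20 (np.float64(0.07), array([ 0.78,  0.25, -1.3 ,  2.27,  1.25,  0.24,  0.32]))
1 50 0 (np.float64(0.14), array([-1.29,  0.24,  0.66,  2.3 ,  1.8 ,  0.34, -0.82]))
1 50 20 (np.float64(0.08), array([-1.42,  0.26,  1.04,  2.36,  3.73,  0.29, -2.37]))
1 60 0 (np.float64(0.08), array([-1.62,  0.49,  1.02,  2.36,  2.47,  0.4 , -1.68]))
1 60 20 None
1 75 0 (np.float64(0.05), array([-1.83,  1.28,  1.32,  2.39,  3.07,  0.54, -2.91]))
1 75 20 None
real	0m8.985s
user	0m9.514s
sys	0m0.052s
```

```bash
cat > pg.py <<'E'
from h import *
def fitpeg(W,n):
    m=(W[...,0]>.60)&(W[...,0]<.74)&(W[...,1]>.2)&(W[...,1]<.27)&(W[...,2]>.215)&(W[...,2]<.29); q=W[m]
    for a,b in((.63,.65),(.65,.665),(.665,.68),(.68,.695),(.695,.73)):
        s=q[(q[:,0]>a)&(q[:,0]<b)]
        if len(s)>3: print(n,(a,b),len(s),'mean',s.mean(0).round(4),'y',np.percentile(s[:,1],[2,98]).round(4),'z',np.percentile(s[:,2],[2,98]).round(4))
    s=q[q[:,2]>.25]; 
    if len(s): print(n,'minx',s[:,0].min().round(4),'maxz',s[:,2].max().round(4))
if __name__=='__main__':
    fitpeg(cloud('top',np.load('top0.npz')['d']),'top');fitpeg(cloud('side',np.load('side0.npz')['d']),'side')
    z=np.load('w7.npz',allow_pickle=True);fitpeg(cloud('wrist',z['d'],z['o'][0]),'w7')
    o,p,d=snap('wrist','w8');fitpeg(cloud('wrist',d,o),'w8')
E
python3 pg.py
```

```text
top (0.63, 0.65) 4 mean [0.6473 0.2372 0.2676] y [0.2337 0.24  ] z [0.264  0.2705]
top (0.65, 0.665) 10 mean [0.6573 0.2357 0.2634] y [0.2319 0.2397] z [0.2567 0.2722]
top (0.665, 0.68) 9 mean [0.6719 0.2353 0.2522] y [0.2317 0.2401] z [0.2438 0.2573]
top (0.68, 0.695) 9 mean [0.6867 0.2358 0.2398] y [0.2323 0.2396] z [0.2345 0.2449]
top (0.695, 0.73) 84 mean [0.7103 0.2339 0.2416] y [0.2199 0.2498] z [0.2193 0.2525]
top minx 0.6456 maxz 0.2728
side (0.63, 0.65) 17 mean [0.6461 0.2374 0.2654] y [0.2323 0.2408] z [0.2585 0.27  ]
side (0.65, 0.665) 27 mean [0.6579 0.2386 0.257 ] y [0.2344 0.2414] z [0.2474 0.2654]
side (0.665, 0.68) 22 mean [0.6726 0.2378 0.2445] y [0.235  0.2404] z [0.2359 0.2524]
side (0.68, 0.695) 23 mean [0.6872 0.2371 0.2321] y [0.234  0.2396] z [0.2217 0.2408]
side (0.695, 0.73) 204 mean [0.7067 0.2394 0.2361] y [0.2203 0.2498] z [0.2171 0.2478]
side minx 0.6421 maxz 0.2702
w7 (0.63, 0.65) 319 mean [0.6448 0.2349 0.2667] y [0.2307 0.2396] z [0.2618 0.2699]
w7 (0.65, 0.665) 84 mean [0.6569 0.2314 0.2579] y [0.2301 0.2351] z [0.2472 0.2675]
w7 (0.665, 0.68) 62 mean [0.6718 0.2309 0.2447] y [0.2297 0.2331] z [0.2343 0.2542]
w7 (0.68, 0.695) 50 mean [0.6872 0.2303 0.2321] y [0.2294 0.2325] z [0.223  0.2412]
w7 (0.695, 0.73) 1061 mean [0.7002 0.231  0.2307] y [0.2188 0.2479] z [0.2157 0.2405]
w7 minx 0.6414 maxz 0.2707
w8 (0.63, 0.65) 226 mean [0.6454 0.2345 0.2671] y [0.2304 0.2392] z [0.2625 0.2702]
w8 (0.65, 0.665) 140 mean [0.6571 0.2323 0.2601] y [0.23   0.2371] z [0.2501 0.2681]
w8 (0.665, 0.68) 60 mean [0.6689 0.2318 0.2496] y [0.2296 0.2368] z [0.2387 0.2551]
w8 (0.695, 0.73) 1224 mean [0.7085 0.2306 0.2442] y [0.2184 0.2472] z [0.222  0.2476]
w8 minx 0.6418 maxz 0.2708
```

servo_tool(commands=[[0,0,-2,6,3,-8,1],[0,0,-4,12,6,-16,1],[0,0,-6,18,9,-24,1],[0,0,-8,26,12,-34,1],[0,0,-8,26,12,-34,1]])

```text
clock: 20.52
tcp_pos: [0.5604, 0.2083, 0.2576]
orientation: [-2.884, -0.42, -0.998]
contact_force: [-0.8, -0.1, -3.1]
grip_width: 0.0157
gripper_force: 79.6
```

```bash
python3 st.py; cat > rel.py <<'E'
from pg import *
import sys
o,p,d=snap('wrist',sys.argv[1]);W=cloud('wrist',d,o);fitpeg(W,'w')
M=R.from_rotvec(o['orientation']).as_matrix()
# crank ring points in tool frame, hole contour
g=cv2.cvtColor(p,cv2.COLOR_BGR2HSV);m=((g[...,1]<45)&(g[...,2]>140)).astype(np.uint8)
T=(W-o['tcp_pos'])@M
mm=(abs(T[...,2])<.02)&(T[...,0]>.035)&(T[...,0]<.1)&(abs(T[...,1])<.035);q=T[mm]
print('ring tool-frame',len(q),np.percentile(q,[1,50,99],axis=0).round(4).tolist())
u=np.array([-.766,0,.643]);tip=np.array([.6445,.235,.267])
tt=M.T@(tip-o['tcp_pos']);ut=M.T@u;lam=(-.002-tt[2])/ut[2];print('tip in tool',tt.round(4),'peg dir',ut.round(3),'axis crosses eye plane at',(tt+lam*ut).round(4),'lam',round(lam,4))
E
python3 rel.py w9
```

```text
[-2.15 -0.34  1.45  2.27  1.24  0.59 -2.86] [0.5604 0.2083 0.2576] [[0.753, 0.275, 0.598], [0.235, -0.961, 0.145], [0.614, 0.031, -0.788]] 0.0157 20.5167 [-0.8 -0.1 -3.1]
tilt 37.954803156045855 az z 13.668175279432301 eye [0.6097 0.2238 0.3003]
w (0.63, 0.65) 269 mean [0.6454 0.2346 0.267 ] y [0.2304 0.2396] z [0.2624 0.2698]
w (0.65, 0.665) 130 mean [0.6572 0.2324 0.2603] y [0.2299 0.2369] z [0.2514 0.2681]
w (0.665, 0.68) 71 mean [0.6704 0.2314 0.2481] y [0.2295 0.2368] z [0.2388 0.2556]
w (0.68, 0.695) 11 mean [0.6847 0.2295 0.2326] y [0.2292 0.2298] z [0.2248 0.2383]
w (0.695, 0.73) 1257 mean [0.7086 0.2321 0.2454] y [0.2184 0.2475] z [0.2325 0.2476]
w minx 0.6 maxz 0.2899
ring tool-frame 8413 [[0.0358, -0.0215, -0.0118], [0.0644, 0.0006, -0.0089], [0.088, 0.0228, 0.001]]
tip in tool [ 0.0754 -0.0022  0.0467] peg dir [-0.182 -0.19  -0.965] axis crosses eye plane at [ 0.0662 -0.0118 -0.002 ] lam 0.0505
```

```bash
cat > sim.py <<'E'
from ik import *
np.set_printoptions(suppress=True,linewidth=150)
def jac(q):
    p,A=fkb(q[None],k,s);p,A=p[0],A[0];J=np.zeros((6,7));e=1e-5
    for i in range(7):
        d=q.copy();d[i]+=e;P2,A2=fkb(d[None],k,s);J[:3,i]=(P2[0]-p)/e;J[3:,i]=R.from_matrix(A2[0]@A.T).as_rotvec()/e
    return p,A,J
def follow(q,p1,M1,steps=60,wr=.3,null=0.,qn=None):
    p0,A0,_=jac(q);rv=R.from_matrix(M1@A0.T).as_rotvec()
    for i in range(1,steps+1):
        pt=p0+(p1-p0)*i/steps;Mt=R.from_rotvec(rv*i/steps).as_matrix()@A0
        for _ in range(2):
            p,A,J=jac(q);e=np.r_[pt-p,R.from_matrix(Mt@A.T).as_rotvec()];W=np.r_[1,1,1,wr,wr,wr];Jw=J*W[:,None]
            Ji=np.linalg.pinv(Jw,rcond=1e-4);dq=Ji@(e*W)
            if qn is not None: dq=dq+(np.eye(7)-Ji@Jw)@(qn-q)*null
            q=np.clip(q+dq,lo,hi)
    return q
E
python3 - <<'E'
from sim import *
q=np.array([-1.338,.477,.022,1.555,-.011,1.109,-.083])
def g(f): o=np.load(f+'.npz',allow_pickle=True)['o'][0];return o['tcp_pos'],R.from_rotvec(o['orientation']).as_matrix(),o['joints']
for null,qn in((0,None),(.1,(lo+hi)/2),(.02,(lo+hi)/2)):
    a=q.copy();p,M,t=g('w1');a=follow(a,p,M,null=null,qn=qn);print('w1 sim',a.round(2),'true',t.round(2))
    a=t.copy()
    p,M,t=g('w1');p=p.copy();p[2]=.005;a=follow(a,p,M,null=null,qn=qn);p,M,t=g('w2');a=follow(a,p,M,null=null,qn=qn);print('w2 sim',a.round(2),'true',t.round(2))
E
```

```text
w1 sim [-0.61  0.1   0.63  2.1  -0.09  0.97  0.74] true [-0.6   0.08  0.57  2.11 -0.05  0.96  0.66]
w2 sim [-0.25  0.42  0.36  2.17 -0.3   0.61  1.37] true [-0.28  0.42  0.34  2.17 -0.25  0.58  1.3 ]
w1 sim [ 0.03  0.08 -0.04  2.1  -0.03  0.97  0.68] true [-0.6   0.08  0.57  2.11 -0.05  0.96  0.66]
w2 sim [ 0.83  0.56 -0.92  2.16  0.62  0.72  0.53] true [-0.28  0.42  0.34  2.17 -0.25  0.58  1.3 ]
w1 sim [-0.01  0.08  0.    2.1  -0.03  0.97  0.68] true [-0.6   0.08  0.57  2.11 -0.05  0.96  0.66]
w2 sim [ 0.78  0.53 -0.85  2.17  0.56  0.69  0.59] true [-0.28  0.42  0.34  2.17 -0.25  0.58  1.3 ]
```

```bash
cat > plan.py <<'E'
from sim import *
def fol(q,p1,M1,steps):
    p0,A0,_=jac(q);rv=R.from_matrix(M1@A0.T).as_rotvec();mg=9
    for i in range(1,steps+1):
        p,A,J=jac(q);pt=p0+(p1-p0)*i/steps;Mt=R.from_rotvec(rv*i/steps).as_matrix()@A0
        e=np.r_[pt-p,R.from_matrix(Mt@A.T).as_rotvec()];W=np.r_[1,1,1,.3,.3,.3]
        q=q+np.linalg.pinv(J*W[:,None])@(e*W);mg=min(mg,np.min(np.minimum(q-lo,hi-q)))
        if mg<.0: return q,mg
    return q,mg
def hang(eye,tilt,yaw):
    M=pose(tilt,yaw,0);return np.array(eye)-M@[.067,0,-.002],M
if __name__=='__main__':
    import time
    q0=r.get_obs()['joints'];q0=np.clip(q0,lo+.005,hi-.005);t0=time.time();res=[];rg=np.random.default_rng(1)
    while time.time()-t0<200:
        q=q0;ws=[];mg=9
        for j in range(rg.integers(1,4)):
            w=(rg.uniform(.42,.62),rg.uniform(-.25,.2),rg.uniform(.33,.5),rg.uniform(-5,30),rg.uniform(-90,100));M=rz(np.radians(w[4]))@pose(w[3],0,0) 
            q,m=fol(q,np.array(w[:3]),M,8);ws.append(np.round(w,3))
            if j: mg=min(mg,m)
            if m<(.0 if j==0 else .03): mg=-1;break
        if mg<0: continue
        tilt,yaw=rg.choice([35,40,45]),rg.choice([0,10,20])
        q,m=fol(q,*hang([.61,.22,.32],tilt,yaw),8)
        if m<.03: continue
        q1,m1=fol(q,*hang([.629,.235,.28],tilt,yaw),4)
        if m1<.02: continue
        q2,m2=fol(q1,*hang([.664,.235,.251],tilt,yaw),4)
        res.append((min(mg,m,m1,m2),tilt,yaw,ws,q1.round(2),q2.round(2)))
    res.sort(key=lambda t:-t[0]);print(len(res))
    for x in res[:6]: print(round(x[0],3),x[1:])
E
python3 plan.py
```

```text
0
```

```bash
python3 - <<'E'
s=open('plan.py').read()
s=s.replace("[35,40,45]),rg.choice([0,10,20])","[22,27,32]),rg.choice([-15,0,10,20])").replace("[.61,.22,.32]","[.62,.228,.305]").replace("t0<200","t0<150")
s=s.replace("if m<.03: continue","st[1]+=1\n        if m<.02: continue\n        st[2]+=1").replace("res=[]","res=[];st=[0,0,0]").replace("if mg<0: continue","st[0]+=1\n        if mg<0: continue").replace("print(len(res))","print(len(res),st)")
s=s.replace("m<(.0 if j==0 else .03)","m<(-.03 if j==0 else .0)").replace("if mg<.0: return","if mg<-.05: return")
s=s.replace("q2.round(2)))","q2.round(2),[(tt,round(fol(q2,*hang([.664,.235,.251],tt,yaw),6)[1],2)) for tt in (40,50,60,70)]))")
open('plan.py','w').write(s)
E
python3 plan.py
```

```text
0 [48807, 65, 0]
```

```bash
sed -i "s/q0=r.get_obs()\['joints'\];q0=np.clip(q0,lo+.005,hi-.005)/q0=np.array([-.94,.17,.79,1.94,-.14,1.08,-1.64])/; s/m<(-.03 if j==0 else .0)/m<.05/; s/t0<150/t0<200/; s/rg.uniform(.42,.62),rg.uniform(-.25,.2)/rg.uniform(.42,.75),rg.uniform(-.3,.15)/" plan.py; python3 plan.py
```

```text
2560 [3606, 2727, 2568]
0.494 (np.int64(22), np.int64(-15), [array([  0.669,  -0.073,   0.336,   3.481, -21.291])], array([-1.42,  0.34,  0.92,  1.94, -0.04,  0.71, -2.37]), array([-1.29,  0.43,  0.84,  1.9 , -0.13,  0.66, -2.28]), [(40, np.float64(0.12)), (50, np.float64(-0.07)), (60, np.float64(-0.13)), (70, np.float64(-0.14))])
0.493 (np.int64(22), np.int64(-15), [array([  0.655,  -0.085,   0.34 ,   2.666, -15.87 ])], array([-1.4 ,  0.34,  0.9 ,  1.94, -0.02,  0.71, -2.38]), array([-1.28,  0.42,  0.83,  1.9 , -0.11,  0.66, -2.29]), [(40, np.float64(0.12)), (50, np.float64(-0.07)), (60, np.float64(-0.13)), (70, np.float64(-0.14))])
0.493 (np.int64(22), np.int64(-15), [array([ 0.731, -0.018,  0.359, 15.368, 44.022])], array([-1.39,  0.33,  0.88,  1.94, -0.01,  0.71, -2.39]), array([-1.27,  0.42,  0.81,  1.9 , -0.1 ,  0.66, -2.3 ]), [(40, np.float64(0.12)), (50, np.float64(-0.07)), (60, np.float64(-0.13)), (70, np.float64(-0.14))])
0.492 (np.int64(22), np.int64(-15), [array([ 0.651,  0.05 ,  0.405, -1.909, -1.222])], array([-1.38,  0.33,  0.87,  1.94,  0.  ,  0.71, -2.4 ]), array([-1.26,  0.41,  0.8 ,  1.9 , -0.09,  0.66, -2.31]), [(40, np.float64(0.13)), (50, np.float64(-0.07)), (60, np.float64(-0.13)), (70, np.float64(-0.14))])
0.492 (np.int64(22), np.int64(-15), [array([ 0.746,  0.017,  0.347, 18.179, 32.864]), array([  0.646,   0.073,   0.454,  14.323, -18.564])], array([-1.37,  0.32,  0.85,  1.94,  0.01,  0.71, -2.41]), array([-1.25,  0.41,  0.79,  1.9 , -0.08,  0.66, -2.32]), [(40, np.float64(0.13)), (50, np.float64(-0.07)), (60, np.float64(-0.13)), (70, np.float64(-0.14))])
0.492 (np.int64(22), np.int64(-15), [array([  0.614,   0.022,   0.372,  -0.929, -26.304])], array([-1.37,  0.32,  0.85,  1.94,  0.01,  0.71, -2.41]), array([-1.25,  0.41,  0.78,  1.9 , -0.08,  0.66, -2.32]), [(40, np.float64(0.13)), (50, np.float64(-0.07)), (60, np.float64(-0.13)), (70, np.float64(-0.14))])
```

```bash
sed -i "s/t0<200/t0<90/; s/res.sort(key=lambda t:-t\[0\])/res=[x for x in res if x[0]>.08];res.sort(key=lambda t:-t[6][1][1]-t[6][2][1])/; s/rg.choice(\[-15,0,10,20\])/rg.choice([-30,-15,-8,0,8])/" plan.py; python3 plan.py; date
```

```text
971 [1632, 1242, 1058]
0.178 (np.int64(22), np.int64(-30), [array([ 0.631, -0.056,  0.416, 15.301, 61.986]), array([ 0.594,  0.001,  0.431, -2.706, 79.428]), array([  0.608,  -0.229,   0.407,   7.155, -27.813])], array([-1.56,  0.56,  1.15,  1.84, -0.28,  0.85, -2.44]), array([-1.44,  0.63,  1.07,  1.8 , -0.34,  0.81, -2.4 ]), [(40, np.float64(0.24)), (50, np.float64(0.18)), (60, np.float64(0.15)), (70, np.float64(0.04))])
0.15 (np.int64(27), np.int64(-30), [array([ 0.676,  0.094,  0.445, 20.787, 73.587]), array([  0.664,  -0.116,   0.456,   0.011, -57.447])], array([-1.64,  0.62,  1.22,  1.88, -0.28,  0.78, -2.47]), array([-1.52,  0.67,  1.13,  1.85, -0.33,  0.74, -2.43]), [(40, np.float64(0.23)), (50, np.float64(0.18)), (60, np.float64(0.14)), (70, np.float64(0.07))])
0.214 (np.int64(27), np.int64(-30), [array([ 0.55 ,  0.033,  0.467, -1.59 , 99.207]), array([ 0.678,  0.04 ,  0.371,  3.936, 76.833])], array([-1.62,  0.58,  1.17,  1.88, -0.21,  0.77, -2.53]), array([-1.5 ,  0.64,  1.08,  1.85, -0.27,  0.73, -2.48]), [(40, np.float64(0.26)), (50, np.float64(0.2)), (60, np.float64(0.1
[... 377 characters left out ...]
y([ 0.473, -0.203,  0.49 ,  7.797, 21.223]), array([  0.738,  -0.04 ,   0.387,  23.586, -12.981])], array([-1.72,  0.7 ,  1.29,  1.92, -0.31,  0.71, -2.48]), array([-1.59,  0.74,  1.2 ,  1.89, -0.36,  0.67, -2.45]), [(40, np.float64(0.21)), (50, np.float64(0.16)), (60, np.float64(0.13)), (70, np.float64(0.1))])
0.11 (np.int64(32), np.int64(-30), [array([  0.699,  -0.297,   0.346,   1.965, -35.301]), array([  0.749,  -0.288,   0.454,  -0.662, -51.377])], array([-1.68,  0.63,  1.21,  1.92, -0.17,  0.69, -2.6 ]), array([-1.55,  0.68,  1.11,  1.89, -0.21,  0.65, -2.57]), [(40, np.float64(0.28)), (50, np.float64(0.2)), (60, np.float64(0.08)), (70, np.float64(-0.03))])
Mon Nov 30 05:44:41 UTC 2026
```

```bash
ls -la --time-sort pics | tail -3; date
```

```text
Mon Nov 30 05:44:41 UTC 2026ls: unrecognized option '--time-sort'
Try 'ls --help' for more information.
```

```bash
cat > chk.py <<'E'
from plan import *
def run(q,seq):
    for (p,M) in seq:
        q,m=fol(q,np.array(p),M,12);print(np.round(p,3),q.round(2),round(m,3))
    return q
E
python3 - <<'E'
from chk import *
o=r.get_obs();q=o['joints'];print(r.get_obs()['clock'])
B=([.498,.063,.276],pose(0,1,0))
print('direct');run(q,[B])
print('via');run(q,[([.556,.2006,.2713],pose(37.5,22,0)),([.53,.203,.241],pose(37.5,2,0)),B])
print('via2');qq=run(q,[([.58,.15,.262],pose(30,14,0)),([.55,.08,.27],pose(0,14,0)),([.71,-.275,.463],pose(0,-83,0)),hang([.62,.228,.305],32,-30),hang([.629,.235,.28],32,-30),hang([.664,.235,.251],32,-30),hang([.664,.235,.251],60,-30)])
qb=np.array([-.94,.17,.79,1.94,-.14,1.08,-1.64])
print('fromB');run(qb,[([.71,-.275,.463],pose(0,-83,0)),hang([.62,.228,.305],32,-30),hang([.629,.235,.28],32,-30),hang([.664,.235,.251],32,-30),hang([.664,.235,.251],60,-30)])
E
```

```text
20.5667
direct
[0.498 0.063 0.276] [-2.13 -0.39  1.41  2.25  1.14  0.67 -2.76] -0.054
via
[0.556 0.201 0.271] [-2.1  -0.4   1.4   2.27  1.24  0.58 -2.79] -0.059
[0.53  0.203 0.241] [-2.17 -0.26  1.47  2.3   1.23  0.54 -3.04] -0.077
[0.498 0.063 0.276] [-2.11 -0.43  1.38  2.22  1.01  0.78 -2.77] -0.094
via2
[0.58  0.15  0.262] [-2.14 -0.39  1.45  2.25  1.19  0.62 -2.78] -0.052
[0.55 0.08 0.27] [-2.14 -0.45  1.43  2.21  1.11  0.7  -2.68] -0.107
[ 0.71  -0.275  0.463] [-2.06 -0.47  1.39  2.17  1.02  0.77 -2.68] -0.129
[0.572 0.256 0.268] [-2.1  -0.42  1.42  2.16  1.02  0.77 -2.75] -0.078
[0.581 0.263 0.243] [-2.24 -0.33  1.54  2.14  1.    0.76 -2.89] -0.08
[0.616 0.263 0.214] [-2.34 -0.31  1.62  2.13  1.    0.76 -2.96] -0.163
[0.636 0.251 0.192] [-2.44 -0.28  1.72  2.14  1.07  0.74 -3.07] -0.262
fromB
[ 0.71  -0.275  0.463] [-0.13  0.74  1.    0.92 -0.64  1.76 -2.38] 0.158
[0.572 0.256 0.268] [-1.74  0.58  1.26  1.93 -0.11  0.73 -2.62] 0.168
[0.581 0.263 0.243] [-1.68  0.62  1.2   1.92 -0.15  0.69 -2.62] 0.209
[0.616 0.263 0.214] [-1.55  0.67  1.1   1.89 -0.19  0.65 -2.58] 0.273
[0.636 0.251 0.192] [-1.79  1.15  1.29  2.03 -0.18  0.34 -2.89] 0.068
```

```bash
python3 - <<'E'
from plan import *
o=r.get_obs();q=np.clip(o['joints'],lo+.002,hi-.002);p=o['tcp_pos'];A=R.from_rotvec(o['orientation']).as_matrix()
out=[]
for dx in(-.06,0,.06,.12):
 for dy in(-.2,-.1,0,.05):
  for dz in(-.08,0,.08):
   for ti in(0,20,37):
    for yw in(-30,0,14,45,80):
     qq,m=fol(q,p+[dx,dy,dz],pose(ti,yw,0),10)
     if m>-.04: out.append((np.min(np.minimum(qq-lo,hi-qq)[[1,2,5,6]]),round(m,3),dx,dy,dz,ti,yw,qq.round(2)))
out.sort(key=lambda t:-t[0])
for x in out[:8]: print(x)
E
```

```text
(np.float64(0.005420629880394934), np.float64(0.005), 0, 0, 0.08, 37, 0, array([-2.09, -0.28,  1.28,  2.13,  1.02,  0.8 , -2.95]))
(np.float64(-0.016640790766849878), np.float64(-0.028), -0.06, 0.05, 0.08, 20, 0, array([-2.37, -0.36,  1.42,  1.96,  0.7 ,  1.08, -2.78]))
(np.float64(-0.02053030342081802), np.float64(-0.021), -0.06, 0, 0, 37, 14, array([-1.98, -0.36,  1.22,  2.36,  1.24,  0.59, -2.97]))
(np.float64(-0.028382529996181294), np.float64(-0.028), 0, 0.05, 0.08, 37, 0, array([-2.33, -0.21,  1.47,  2.08,  0.97,  0.8 , -2.99]))
(np.float64(-0.0316707779846741), np.float64(-0.032), 0, 0, 0, 37, 14, array([-2.18, -0.36,  1.49,  2.26,  1.23,  0.55, -2.89]))
(np.float64(-0.037652364115657866), np.float64(-0.038), 0, 0.05, 0.08, 37, 14, array([-2.17, -0.38,  1.3 ,  2.12,  1.05,  0.75, -2.77]))
```

servo_tool(commands=[[0,0,-2,0,0,16,1],[0,0,-4,0,0,32,1],[0,0,-6,0,0,48,1],[0,0,-8,0,0,64,1],[0,0,-8,0,0,80,1]])

```text
clock: 20.98
tcp_pos: [0.5613, 0.2072, 0.3386]
orientation: [-2.949, -0.219, -1.016]
contact_force: [0.2, -0.1, -1.9]
grip_width: 0.0156
gripper_force: 79.6
```

```bash
python3 st.py; cat > esc.py <<'E'
from plan import *
import sys
o=r.get_obs();q=np.clip(o['joints'],lo+.002,hi-.002);p=o['tcp_pos'];A=R.from_rotvec(o['orientation']).as_matrix()
out=[]
for dx in(-.06,0,.06):
 for dy in(-.25,-.12,0,.05):
  for dz in(-.06,0,.08,.15):
   for ti in(0,20,37):
    for yw in(-60,-30,0,14,45,80):
     qq,m=fol(q,p+[dx,dy,dz],pose(ti,yw,0),10)
     if m>-.03: out.append((np.min(np.minimum(qq-lo,hi-qq)[[1,2,5,6]]),round(m,3),dx,dy,dz,ti,yw,qq.round(2)))
out.sort(key=lambda t:-t[0])
for x in out[:6]: print(x)
E
python3 esc.py
```

```text
[-1.95 -0.3   1.16  2.15  1.01  0.79 -2.79] [0.5613 0.2072 0.3386] [[0.779, 0.137, 0.612], [0.127, -0.99, 0.06], [0.614, 0.031, -0.789]] 0.0156 20.9833 [ 0.2 -0.1 -1.9]
tilt 37.940950828299734 az z 5.571440253811163 eye [0.6123 0.2156 0.3814]
(np.float64(0.12970632906401147), np.float64(0.043), 0, 0.05, 0.08, 37, 0, array([-2.05, -0.21,  1.17,  1.96,  0.82,  0.92, -2.81]))
(np.float64(0.09864408102111169), np.float64(0.015), 0, -0.12, 0.15, 20, -30, array([-2.  , -0.24,  1.34,  1.66,  0.55,  1.38, -2.78]))
(np.float64(0.09377330721948729), np.float64(0.01), -0.06, 0.05, 0.15, 20, -30, array([-1.93,  0.22,  1.37,  1.6 ,  0.07,  1.32, -2.67]))
(np.float64(0.08166711750492334), np.float64(0.031), 0, 0.05, 0.15, 37, 0, array([-2.01, -0.26,  1.06,  1.84,  0.8 ,  1.08, -2.74]))
(np.float64(0.08159581594944126), np.float64(0.039), 0.06, 0, 0.08, 37, 0, array([-2.12, -0.26,  1.36,  1.91,  0.84,  0.87, -2.69]))
(np.float64(0.079235099356604), np.float64(0.042), 0.06, -0.12, 0.15, 37, -30, array([-1.94, -0.09,  1.35,  1.76,  0.7 ,  1.12, -2.88]))
```

```bash
sed "s/q0=np.array(\[-.94.*-1.64\])/q0=r.get_obs()['joints']/; s/t0<90/t0<200/; s/m<.05/m<.015/; s/rg.uniform(.42,.75),rg.uniform(-.3,.15),rg.uniform(.33,.5),rg.uniform(-5,30),rg.uniform(-90,100)/rg.uniform(.42,.75),rg.uniform(-.3,.3),rg.uniform(.36,.6),rg.uniform(-5,45),rg.uniform(-70,70)/; s/rg.choice(\[22,27,32\])/rg.choice([22,27,32,37])/; s/x\[0\]>.08/x[0]>.02/" plan.py > plan2.py; python3 plan2.py
```

```text
74 [44106, 188, 84]
0.139 (np.int64(27), np.int64(-30), [array([  0.524,   0.225,   0.522,  20.747, -52.316]), array([ 0.635, -0.037,  0.461,  2.949, 26.807])], array([-1.63,  0.6 ,  1.2 ,  1.88, -0.25,  0.77, -2.5 ]), array([-1.51,  0.66,  1.11,  1.85, -0.3 ,  0.73, -2.46]), [(40, np.float64(0.24)), (50, np.float64(0.19)), (60, np.float64(0.15)), (70, np.float64(0.03))])
0.203 (np.int64(32), np.int64(-30), [array([  0.604,   0.299,   0.516,  40.062, -21.762]), array([ 0.476,  0.29 ,  0.431, -1.857,  1.291])], array([-1.66,  0.6 ,  1.17,  1.92, -0.1 ,  0.69, -2.65]), array([-1.53,  0.65,  1.08,  1.89, -0.15,  0.64, -2.61]), [(40, np.float64(0.25)), (50, np.float64(0.13)), (60, np.float64(0.02)), (70, np.float64(-0.1))])
0.086 (np.int64(22), np.int64(-30), [array([  0.61 ,   0.161,   0.592,  44.373, -14.621])], array([-1.48,  0.48,  1.01,  1.84, -0.13,  0.83, -2.57]), array([-1.37,  0.55,  0.94,  1.8 , -0.2 ,  0.79, -2.51]), [(40, np.float64(0.21)), (50, np.float64(0.09)), (60, np.float64(-0.04)), (70, np.float64(-0.06))])
0.097 (np.int64(27), np.int64(-30), [array([  0.423,   0.294, 
[... 158 characters left out ...]
at64(0.2)), (50, np.float64(0.08)), (60, np.float64(-0.04)), (70, np.float64(-0.07))])
0.105 (np.int64(27), np.int64(-30), [array([  0.539,   0.237,   0.486,  28.415, -25.173])], array([-1.55,  0.51,  1.05,  1.89, -0.06,  0.76, -2.66]), array([-1.43,  0.57,  0.97,  1.85, -0.12,  0.71, -2.6 ]), [(40, np.float64(0.18)), (50, np.float64(0.06)), (60, np.float64(-0.07)), (70, np.float64(-0.1))])
0.046 (np.int64(22), np.int64(-30), [array([  0.504,   0.211,   0.596,  27.251, -31.423])], array([-1.46,  0.47,  0.98,  1.84, -0.11,  0.83, -2.59]), array([-1.35,  0.54,  0.91,  1.8 , -0.17,  0.79, -2.53]), [(40, np.float64(0.18)), (50, np.float64(0.05)), (60, np.float64(-0.07)), (70, np.float64(-0.1))])
```

```bash
cat > go.py <<'E'
from plan import *
import sys
def rel(p,A,p1,M1,n=None):
    rv=np.degrees(R.from_matrix(M1@A.T).as_rotvec());d=(p1-p)*1000;n=int(np.ceil(max(np.linalg.norm(rv)/6.8,np.linalg.norm(d)/38)));print('rows',n,'rv',rv.round(1),'d',d.round(1),'per row',(rv/n).round(2),(d/n).round(1))
o=r.get_obs();p=o['tcp_pos'];A=R.from_rotvec(o['orientation']).as_matrix();q=o['joints'];print(q.round(2),p.round(4),o['clock'])
G=eval(sys.argv[1])
for g in G:
    M=pose(g[3],g[4],0);p1=np.array(g[:3])
    if len(g)>5: p1=p1-M@[.067,0,-.002]
    rel(p,A,p1,M);q,m=fol(q,p1,M,12);print('   sim',q.round(2),round(m,3));p,A=p1,M
E
python3 go.py "[(.524,.225,.522,21,-52),(.635,-.037,.461,3,27),(.62,.228,.305,27,-30,1),(.629,.235,.28,27,-30,1)]"
```

```text
[-1.95 -0.3   1.16  2.15  1.01  0.79 -2.79] [0.5613 0.2072 0.3386] 20.9833
rows 10 rv [  8.4  15.7 -59.7] d [-37.3  17.8 183.4] per row [ 0.84  1.57 -5.97] [-3.7  1.8 18.3]
   sim [-1.7   0.34  1.31  1.44  0.    1.49 -2.87] 0.039
rows 12 rv [ 4.2 19.  78.3] d [ 111. -262.  -61.] per row [0.35 1.59 6.53] [  9.2 -21.8  -5.1]
   sim [-0.67  0.4   0.95  1.36 -0.39  1.52 -0.82] 0.166
rows 10 rv [ -0.7 -25.  -56.1] d [ -65.9  294.4 -188.2] per row [-0.07 -2.5  -5.61] [ -6.6  29.4 -18.8]
   sim [-1.69  0.56  1.26  1.89 -0.21  0.8  -2.51] 0.204
rows 1 rv [0. 0. 0.] d [  9.   7. -25.] per row [0. 0. 0.] [  9.   7. -25.]
   sim [-1.63  0.6   1.2   1.88 -0.24  0.77 -2.5 ] 0.209
```

servo_tool(commands=[[0.8,1.6,-6,-4,2,18,1],[1.6,3.2,-12,-8,4,36,1],[2.5,4.8,-18,-11,5,55,1],[3.4,6.3,-24,-15,7,73,1],[4.2,7.9,-30,-18,9,92,1]])

```text
clock: 21.4
tcp_pos: [0.5429, 0.2162, 0.4299]
orientation: [2.91, -0.584, 0.771]
contact_force: [0.4, -1.0, -2.1]
grip_width: 0.0155
gripper_force: 79.6
```

servo_tool(commands=[[0.8,1.6,-6,-4,2,18,1],[1.6,3.2,-12,-8,4,36,1],[2.5,4.8,-18,-11,5,55,1],[3.4,6.3,-24,-15,7,73,1],[4.2,7.9,-30,-18,9,92,1]])

```text
clock: 21.82
tcp_pos: [0.5255, 0.2267, 0.5213]
orientation: [2.639, -1.296, 0.481]
contact_force: [-1.0, -2.0, -2.6]
grip_width: 0.0153
gripper_force: 79.6
```

```bash
python3 go.py "[(.635,-.037,.461,3,27),(.62,.228,.305,27,-30,1),(.629,.235,.28,27,-30,1)]"
```

```text
[-1.69  0.29  1.29  1.46  0.08  1.51 -2.91] [0.5255 0.2267 0.5213] 21.8167
rows 12 rv [ 4.4 18.7 78.6] d [ 109.5 -263.7  -60.3] per row [0.37 1.56 6.55] [  9.1 -22.   -5. ]
   sim [-0.66  0.4   0.95  1.36 -0.39  1.52 -0.82] 0.169
rows 10 rv [ -0.7 -25.  -56.1] d [ -65.9  294.4 -188.2] per row [-0.07 -2.5  -5.61] [ -6.6  29.4 -18.8]
   sim [-1.69  0.56  1.25  1.89 -0.2   0.8  -2.52] 0.21
rows 1 rv [0. 0. 0.] d [  9.   7. -25.] per row [0. 0. 0.] [  9.   7. -25.]
   sim [-1.63  0.6   1.19  1.88 -0.24  0.77 -2.51] 0.215
```

The model matches the arm. On to waypoint 2.

servo_tool(commands=[[0.4,1.6,6.5,9,-22,-5,1],[0.7,3.1,13.1,18,-44,-10,1],[1.1,4.7,19.6,27,-66,-15,1],[1.5,6.2,26.2,36,-88,-20,1],[1.8,7.8,32.7,45,-110,-25,1]])

```text
clock: 22.23
tcp_pos: [0.5711, 0.1137, 0.4962]
orientation: [2.992, -0.488, 0.341]
contact_force: [0.2, -0.2, -1.7]
grip_width: 0.0158
gripper_force: 79.6
```

servo_tool(commands=[[0.4,1.6,6.5,9,-22,-5,1],[0.7,3.1,13.1,18,-44,-10,1],[1.1,4.7,19.6,27,-66,-15,1],[1.5,6.2,26.2,36,-88,-20,1],[1.8,7.8,32.7,45,-110,-25,1]])

```text
clock: 22.65
tcp_pos: [0.6151, 0.0075, 0.4717]
orientation: [3.099, 0.312, 0.179]
contact_force: [0.8, 0.1, -2.1]
grip_width: 0.015
gripper_force: 79.6
```

servo_tool(commands=[[0.4,1.6,6.5,9,-22,-5,1],[0.7,3.1,13.1,18,-44,-10,1],[0.7,3.1,13.1,18,-44,-10,1]])

```text
clock: 22.9
tcp_pos: [0.6327, -0.0447, 0.4604]
orientation: [-3.068, -0.651, -0.097]
contact_force: [-0.9, -0.2, -2.6]
grip_width: 0.0152
gripper_force: 79.6
```

```bash
python3 go.py "[(.615,.228,.31,30,-30,1),(.629,.235,.28,30,-30,1),(.664,.235,.251,30,-30,1),(.664,.235,.251,55,-30,1)]"; python3 go.py "[(.615,.228,.31,30,-20,1),(.629,.235,.28,30,-20,1),(.664,.235,.251,30,-20,1),(.664,.235,.251,55,-20,1)]"
```

```text
[-0.7   0.35  0.96  1.4  -0.32  1.48 -0.9 ] [ 0.6327 -0.0447  0.4604] 22.9
rows 10 rv [ -0.9 -27.5 -52.8] d [ -67.1  301.2 -185.7] per row [-0.09 -2.75 -5.28] [ -6.7  30.1 -18.6]
   sim [-1.68  0.48  1.15  1.92  0.02  0.76 -2.72] 0.236
rows 1 rv [0. 0. 0.] d [ 14.   7. -30.] per row [0. 0. 0.] [ 14.   7. -30.]
   sim [-1.6   0.53  1.08  1.91 -0.03  0.72 -2.7 ] 0.238
rows 2 rv [0. 0. 0.] d [ 35.   0. -29.] per row [0. 0. 0.] [ 17.5   0.  -14.5]
   sim [-1.47  0.6   1.    1.87 -0.09  0.67 -2.65] 0.261
rows 4 rv [-12.5 -21.7   0. ] d [ 17.5 -10.1 -20.8] per row [-3.12 -5.41  0.  ] [ 4.4 -2.5 -5.2]
   sim [-1.75  1.    1.23  2.02 -0.01  0.37 -2.97] -0.011
[-0.7   0.35  0.96  1.4  -0.32  1.48 -0.9 ] [ 0.6327 -0.0447  0.4604] 22.9
rows 10 rv [  1.5 -27.1 -43. ] d [ -71.3  292.2 -185.7] per row [ 0.15 -2.71 -4.3 ] [ -7.1  29.2 -18.6]
   sim [-1.66  0.33  1.09  2.    0.17  0.66 -2.67] 0.285
rows 1 rv [0. 0. 0.] d [ 14.   7. -30.] per row [0. 0. 0.] [ 14.   7. -30.]
   sim [-1.56  0.4   1.01  1.99  0.1   0.61 -2.63] 0.289
rows 2 rv [0. 0. 0.] d [ 35.   0. -29.] per row [0. 0. 0.] [ 17.5   0.  -14.5]
   sim [-1.42  0.48  0.91  1.96  0.03  0.55 -2.56] 0.332
rows 4 rv [ -8.6 -23.5  -0. ] d [ 19.   -6.9 -20.8] per row [-2.14 -5.87 -0.  ] [ 4.8 -1.7 -5.2]
   sim [-1.76  0.92  1.23  2.14  0.09  0.14 -2.92] -0.029
```

servo_tool(commands=[[-0.1,-2.7,-5.3,-7,30,-18,1],[-0.2,-5.5,-10.6,-13,60,-37,1],[-0.3,-8.2,-15.8,-20,90,-55,1],[-0.4,-11,-21.1,-27,120,-73,1],[-0.5,-13.7,-26.4,-33,150,-91,1]])

```text
clock: 23.32
tcp_pos: [0.6, 0.11, 0.3731]
orientation: [3.046, -0.045, 0.442]
contact_force: [0.8, -0.1, -3.2]
grip_width: 0.0155
gripper_force: 79.6
```

servo_tool(commands=[[-0.1,-2.7,-5.3,-7,30,-18,1],[-0.2,-5.5,-10.6,-13,60,-37,1],[-0.3,-8.2,-15.8,-20,90,-55,1],[-0.4,-11,-21.1,-27,120,-73,1],[-0.5,-13.7,-26.4,-33,150,-91,1]])

```text
clock: 23.73
tcp_pos: [0.5666, 0.2611, 0.2817]
orientation: [2.822, -0.732, 0.746]
contact_force: [0.5, 0.3, -2.6]
grip_width: 0.0155
gripper_force: 79.6
```

servo_tool(commands=[[0,0,0,0,0,0,1],[0,0,0,0,0,0,1]])

```text
clock: 23.9
tcp_pos: [0.5658, 0.2637, 0.2797]
orientation: [2.82, -0.711, 0.744]
contact_force: [0.4, -1.6, -1.9]
grip_width: 0.0155
gripper_force: 79.7
```

```bash
python3 st.py; python3 rel.py w10; python3 go.py "[(.629,.235,.28,30,-30,1),(.664,.235,.251,30,-30,1),(.664,.235,.251,50,-30,1)]"
```

```text
[-1.69  0.54  1.26  1.91 -0.08  0.79 -2.57] [0.5658 0.2637 0.2797] [[0.766, -0.477, 0.43], [-0.408, -0.879, -0.248], [0.496, 0.014, -0.868]] 0.0155 23.9 [ 0.4 -1.6 -1.9]
tilt 29.766563953701844 az z -29.938319296950297 eye [0.6163 0.2368 0.3147]
w (0.63, 0.65) 229 mean [0.6458 0.2357 0.2674] y [0.231  0.2399] z [0.2641 0.27  ]
w (0.65, 0.665) 54 mean [0.6534 0.2341 0.2653] y [0.231  0.2379] z [0.2588 0.2686]
w (0.68, 0.695) 33 mean [0.6923 0.2369 0.2314] y [0.2334 0.2389] z [0.2268 0.2347]
w (0.695, 0.73) 2150 mean [0.7063 0.2353 0.2408] y [0.2197 0.2484] z [0.2178 0.2475]
w minx 0.6423 maxz 0.2704
ring tool-frame 8475 [[0.0358, -0.0212, -0.0113], [0.0646, 0.001, -0.0084], [0.0886, 0.0232, 0.0016]]
tip in tool [ 0.0657 -0.0125  0.052 ] peg dir [-0.268  0.375 -0.888] axis crosses eye plane at [ 0.0494  0.0103 -0.002 ] lam 0.0608
[-1.69  0.53  1.26  1.91 -0.08  0.79 -2.57] [0.5671 0.2606 0.2815] 23.95
rows 2 rv [ 0.4 -0.6 -1.3] d [ 12.6   2.9 -36.8] per row [ 0.21 -0.28 -0.63] [  6.3   1.5 -18.4]
   sim [-1.65  0.59  1.17  1.91 -0.15  0.72 -2.6 ] 0.208
rows 2 rv [0. 0. 0.] d [ 35.   0. -29.] per row [0. 0. 0.] [ 17.5   0.  -14.5]
   sim [-1.52  0.65  1.08  1.87 -0.2   0.67 -2.56] 0.297
rows 3 rv [-10.  -17.3   0. ] d [ 13.4  -7.7 -17.4] per row [-3.33 -5.77  0.  ] [ 4.5 -2.6 -5.8]
   sim [-1.73  0.95  1.24  2.   -0.16  0.42 -2.78] 0.176
```

servo_tool(commands=[[0,0,0,4,1,-12,1],[0,0,0,8,1,-24,1],[0,0,0,13,2,-36,1],[0,0,0,13,2,-36,1],[0,0,0,13,2,-36,1]])

```text
clock: 24.37
tcp_pos: [0.5813, 0.2594, 0.2478]
orientation: [2.821, -0.73, 0.744]
contact_force: [0.3, -0.4, -3.0]
grip_width: 0.0154
gripper_force: 79.6
```

```bash
python3 st.py; python3 rel.py w11; cat pics/w11.png > /dev/null
```

```text
[-1.61  0.57  1.19  1.92 -0.12  0.72 -2.56] [0.5813 0.2594 0.2478] [[0.761, -0.486, 0.429], [-0.42, -0.874, -0.245], [0.494, 0.006, -0.869]] 0.0154 24.3667 [ 0.3 -0.4 -3. ]
tilt 29.61978407813464 az z -29.691204112209792 eye [0.6314 0.2317 0.2827]
w (0.63, 0.65) 1304 mean [0.6387 0.2437 0.2814] y [0.2186 0.2545] z [0.2647 0.2898]
w (0.65, 0.665) 42 mean [0.6522 0.2335 0.2663] y [0.2311 0.2363] z [0.2619 0.2687]
w (0.665, 0.68) 6 mean [0.6795 0.2384 0.2414] y [0.2377 0.2391] z [0.2395 0.2432]
w (0.68, 0.695) 148 mean [0.688  0.2361 0.2354] y [0.2311 0.239 ] z [0.2282 0.2423]
w (0.695, 0.73) 3172 mean [0.7058 0.2346 0.2401] y [0.2195 0.2483] z [0.2183 0.2475]
w minx 0.6 maxz 0.29
ring tool-frame 8803 [[0.0359, -0.0212, -0.0113], [0.0657, -0.0001, -0.0083], [0.0884, 0.0232, 0.0173]]
tip in tool [ 0.0679 -0.0093  0.0164] peg dir [-0.265  0.376 -0.888] axis crosses eye plane at [ 0.0623 -0.0015 -0.002 ] lam 0.0208
```

View pics/w11.png

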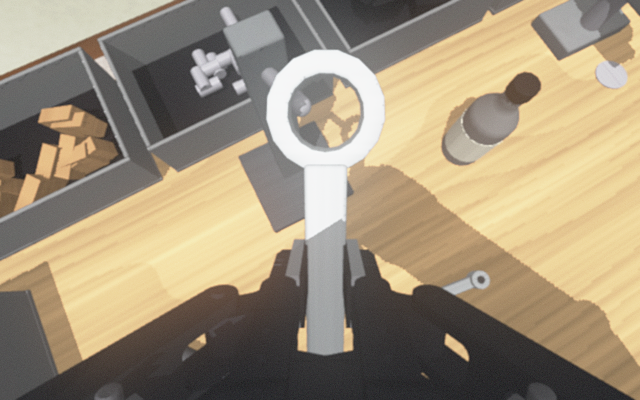

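The peg tip shows through the hole at (302,105), with the hole centre at (326,109). I'll apply a small centring correction and then slide it down the peg.

servo_tool(commands=[[0,0,0,-2,4,-2,1],[0,0,0,2,4,-6,1],[0,0,0,7,4,-10,1],[0,0,0,12,4,-14,1],[0,0,0,17,4,-18,1]])

```text
clock: 24.83
tcp_pos: [0.5984, 0.2653, 0.2291]
orientation: [2.821, -0.725, 0.746]
contact_force: [-1.2, -0.2, -2.7]
grip_width: 0.0156
gripper_force: 79.7
```

servo_tool(commands=[[0,0,0,4,0,-3,1],[0,0,0,8,0,-6,1],[0,0,0,12,0,-10,1],[0,0,0,12,0,-10,1]])

```text
clock: 25.17
tcp_pos: [0.6103, 0.2647, 0.2188]
orientation: [2.82, -0.726, 0.746]
contact_force: [-0.8, 1.1, -1.9]
grip_width: 0.0158
gripper_force: 79.6
```

```bash
python3 st.py; python3 rel.py w12|tail -2; python3 go.py "[(.659,.235,.255,30,-30,1),(.662,.235,.252,50,-30,1)]"
```

```text
[-1.5   0.63  1.1   1.88 -0.16  0.68 -2.53] [0.6103 0.2647 0.2188] [[0.761, -0.485, 0.431], [-0.418, -0.875, -0.246], [0.496, 0.007, -0.868]] 0.0158 25.1667 [-0.8  1.1 -1.9]
tilt 29.72897439067354 az z -29.739603259699155 eye [0.6605 0.2373 0.2537]
ring tool-frame 9788 [[0.0359, -0.0213, -0.0194], [0.0668, 0.001, -0.0084], [0.0887, 0.023, 0.016]]
tip in tool [ 0.0623  0.0098 -0.0198] peg dir [-0.264  0.376 -0.888] axis crosses eye plane at [ 0.0677  0.0023 -0.002 ] lam -0.0201
[-1.51  0.63  1.1   1.88 -0.16  0.68 -2.53] [0.6101 0.2647 0.219 ] 25.2167
rows 1 rv [ 0.2 -0.5 -1. ] d [-0.4 -1.2  0.7] per row [ 0.24 -0.46 -1.  ] [-0.4 -1.2  0.7]
   sim [-1.54  0.64  1.09  1.88 -0.19  0.68 -2.57] 0.36
rows 3 rv [-10.  -17.3   0. ] d [ 16.4  -7.7 -20.4] per row [-3.33 -5.77  0.  ] [ 5.5 -2.6 -6.8]
   sim [-1.73  0.94  1.24  2.   -0.15  0.42 -2.8 ] 0.165
```

servo_tool(commands=[[-2,-3.5,0,5,-1.5,-6,1],[-4,-7,0,10,-3,-12,1],[-6,-10.4,0,15,-4.5,-17,1],[-8,-13.9,0,20,-6,-23,1],[-10,-17.3,0,25,-7,-28,1]])

```text
clock: 25.63
tcp_pos: [0.6349, 0.2591, 0.1915]
orientation: [2.581, -0.662, 1.194]
contact_force: [-0.2, -0.4, -3.8]
grip_width: 0.016
gripper_force: 79.7
```

servo_tool(commands=[[0,0,0,0,0,0,1],[0,0,0,0,0,0,1]])

```text
clock: 25.8
tcp_pos: [0.6343, 0.2588, 0.1907]
orientation: [2.58, -0.659, 1.188]
contact_force: [1.0, 0.5, -1.7]
grip_width: 0.0152
gripper_force: 79.7
```

```bash
python3 st.py; python3 rel.py w13|tail -2; python3 go.py "[(.668,.235,.245,60,-30,1)]"; python3 go.py "[(.668,.235,.245,60,-20,1)]";python3 go.py "[(.668,.235,.245,60,-40,1),(.668,.235,.245,75,-40,1)]"
```

```text
[-1.65  0.94  1.24  1.99 -0.12  0.4  -2.73] [0.6343 0.2588 0.1907] [[0.571, -0.486, 0.662], [-0.304, -0.874, -0.38], [0.763, 0.016, -0.647]] 0.0152 25.8 [ 1.   0.5 -1.7]
tilt 49.7006782385317 az z -29.84783882457727 eye [0.6712 0.2392 0.2431]
ring tool-frame 8974 [[0.0359, -0.0241, -0.0173], [0.0657, -0.0015, -0.0085], [0.0893, 0.0228, 0.0189]]
tip in tool [ 0.0713  0.017  -0.0336] peg dir [ 0.053  0.382 -0.923] axis crosses eye plane at [ 0.0695  0.004  -0.002 ] lam -0.0342
[-1.65  0.94  1.24  1.99 -0.12  0.4  -2.73] [0.6349 0.2583 0.1919] 25.85
rows 2 rv [-4.5 -9.4 -0.8] d [ 5.6 -7.5 -6. ] per row [-2.23 -4.68 -0.4 ] [ 2.8 -3.7 -3. ]
   sim [-1.78  1.16  1.28  2.02 -0.18  0.33 -2.9 ] 0.063
[-1.65  0.94  1.24  1.99 -0.12  0.4  -2.73] [0.6349 0.2583 0.1919] 25.85
rows 3 rv [-3.6 -9.7  9.2] d [  3.2 -12.5  -6. ] per row [-1.21 -3.24  3.06] [ 1.1 -4.2 -2. ]
   sim [-1.78  1.06  1.26  2.15 -0.14  0.1  -2.79] -0.068
[-1.65  0.94  1.24  1.99 -0.12  0.4  -2.73] [0.6349 0.2583 0.1919] 25.85
rows 3 rv [ -5.3  -9.  -10.8] d [ 8.8 -2.9 -6. ] per row [-1.75 -2.99 -3.59] [ 2.9 -1.  -2. ]
   sim [-1.73  1.23  1.29  1.88 -0.2   0.58 -2.99] -0.03
rows 3 rv [ -9.6 -11.5   0. ] d [ 12.5 -10.5  -6.2] per row [-3.21 -3.83  0.  ] [ 4.2 -3.5 -2.1]
   sim [-1.74  1.27  1.3   1.88 -0.2   0.57 -3.02] -0.056
```

servo_tool(commands=[[-1.1,-2.4,-0.2,1.5,-2,-1.5,1],[-2.3,-4.7,-0.4,3,-4,-3,1],[-3.4,-7,-0.6,4,-6,-4.5,1],[-4.5,-9.4,-0.8,5.5,-7.5,-6,1],[-4.5,-9.4,-0.8,5.5,-7.5,-6,1]])

```text
clock: 26.27
tcp_pos: [0.64, 0.2514, 0.1844]
orientation: [2.431, -0.65, 1.404]
contact_force: [-1.0, 0.3, -2.3]
grip_width: 0.0153
gripper_force: 79.8
```

servo_tool(commands=[[0,0,0,0,0,-1.5,1],[0,0,0,0,0,-3,1],[0,0,0,0,0,-4.5,1],[0,0,0,0,0,-4.5,1]])

```text
clock: 26.6
tcp_pos: [0.6406, 0.2506, 0.1814]
orientation: [2.432, -0.654, 1.404]
contact_force: [-0.6, -1.1, -2.9]
grip_width: 0.0156
gripper_force: 79.8
```

```bash
python3 st.py; python3 rel.py w14|tail -2
```

```text
[-1.71  1.15  1.3   2.04 -0.16  0.3  -2.85] [0.6406 0.2506 0.1814] [[0.432, -0.501, 0.75], [-0.252, -0.865, -0.433], [0.866, -0.002, -0.5]] 0.0156 26.6 [-0.6 -1.1 -2.9]
tilt 59.98188749686483 az z -29.99811796015303 eye [0.6681 0.2345 0.2404]
ring tool-frame 9138 [[0.0359, -0.0289, -0.0177], [0.0659, -0.0031, -0.0086], [0.0881, 0.0231, 0.019]]
tip in tool [ 0.0797  0.0113 -0.0332] peg dir [ 0.226  0.382 -0.896] axis crosses eye plane at [ 0.0719 -0.002  -0.002 ] lam -0.0348
```

servo_tool(commands=[[0,0,0,0,0,-1,1],[0,0,0,0,0,-2,1],[0,0,0,0,0,-3,1],[0,0,0,0,0,-3,1],[0,0,0,0,0,-3,1]])

```text
clock: 27.07
tcp_pos: [0.6405, 0.2506, 0.1783]
orientation: [2.429, -0.651, 1.406]
contact_force: [1.5, -1.4, -0.9]
grip_width: 0.0156
gripper_force: 79.8
```

servo_tool(commands=[[0,0,0,0,0,-1,1],[0,0,0,0,0,-2,1],[0,0,0,0,0,-2,1]])

```text
clock: 27.32
tcp_pos: [0.6411, 0.2504, 0.1773]
orientation: [2.428, -0.652, 1.408]
contact_force: [3.4, -1.5, 3.5]
grip_width: 0.0154
gripper_force: 79.9
```

servo_tool(commands=[[0,0,0,0,0,0,1],[0,0,0,0,0,0,1]], force=20)

```text
clock: 27.48
tcp_pos: [0.641, 0.2504, 0.1771]
orientation: [2.429, -0.652, 1.408]
contact_force: [4.2, -2.2, 5.2]
grip_width: 0.0154
gripper_force: 79.8
```

servo_tool(commands=[[0,0,0,0,0,0,0.75],[0,0,0,0,0,0,0.7],[0,0,0,0,0,0,0.65],[0,0,0,0,0,0,0.5],[0,0,0,0,0,0,0.3]])

```text
clock: 27.9
tcp_pos: [0.64, 0.2509, 0.1753]
orientation: [2.43, -0.651, 1.404]
contact_force: [0.1, -0.3, -0.5]
grip_width: 0.0528
gripper_force: 0.0
```

servo_tool(commands=[[0,0,0,0,0,0,0.1],[0,0,0,0,0,0,0.1],[0,0,0,0,0,0,0],[0,0,0,0,0,0,0],[0,0,0,0,0,0,0]])

```text
clock: 28.32
tcp_pos: [0.6403, 0.2507, 0.176]
orientation: [2.43, -0.652, 1.405]
contact_force: [0.1, 0.1, 0.6]
grip_width: 0.0854
gripper_force: 0.0
```

```bash
cat > cl.py <<'E'
from h import *
import sys
o,p,d=snap('wrist',sys.argv[1]);W=cloud('wrist',d,o)
g=cv2.cvtColor(p,cv2.COLOR_BGR2HSV);m=(g[...,1]<40)&(g[...,2]>130)&(W[...,0]>.6)&(W[...,0]<.72)&(W[...,1]>.17)&(W[...,1]<.3)&(W[...,2]>.03)
print('bright wrist',m.sum(),[np.percentile(W[m],t,axis=0).round(3).tolist() for t in(2,50,98)] if m.sum() else '')
for n in('side','top'):
    p,d=r.grab_frame(n);cv2.imwrite(f'pics/{n}{sys.argv[1]}.png',p);S=cloud(n,d);g=cv2.cvtColor(p,cv2.COLOR_BGR2HSV)
    m=(g[...,1]<60)&(g[...,2]>120)&(S[...,0]>.6)&(S[...,0]<.73)&(S[...,1]>.17)&(S[...,1]<.3)&(S[...,2]>.03)
    print(n,m.sum(),[np.percentile(S[m],t,axis=0).round(3).tolist() for t in(2,50,98)] if m.sum() else '')
E
python3 st.py; python3 cl.py a1
```

```text
[-1.71  1.16  1.29  2.04 -0.16  0.29 -2.85] [0.6403 0.2507 0.176 ] [[0.432, -0.5, 0.751], [-0.25, -0.866, -0.434], [0.867, -0.0, -0.499]] 0.0854 28.3167 [0.1 0.1 0.6]
tilt 60.093341781517026 az z -30.021407543577126 eye [0.6678 0.2348 0.2351]
bright wrist 13255 [[0.643, 0.214, 0.076], [0.686, 0.238, 0.212], [0.716, 0.255, 0.267]]
side 473 [[0.647, 0.22, 0.075], [0.688, 0.241, 0.207], [0.714, 0.255, 0.266]]
top 53 [[0.678, 0.218, 0.082], [0.691, 0.235, 0.242], [0.7, 0.254, 0.251]]
```

servo_tool(commands=[[0,0,0,-8,4,5,0],[0,0,0,-19,11,12,0],[0,0,0,-34,19,22,0],[0,0,0,-52,30,35,0],[0,0,0,-75,43,50,0]])

```text
clock: 28.88
tcp_pos: [0.5644, 0.2931, 0.2265]
orientation: [2.428, -0.653, 1.404]
contact_force: [0.0, 0.7, 0.9]
grip_width: 0.0853
gripper_force: 0.0
```

```bash
python3 st.py; python3 cl.py a2
```

```text
[-1.91  1.12  1.4   2.06 -0.14  0.46 -2.87] [0.5644 0.2931 0.2265] [[0.431, -0.502, 0.75], [-0.25, -0.865, -0.435], [0.867, 0.0, -0.499]] 0.0853 28.8833 [0.  0.7 0.9]
tilt 60.08283884236294 az z -30.139147612061496 eye [0.5918 0.2772 0.2856]
bright wrist 5704 [[0.645, 0.214, 0.072], [0.686, 0.238, 0.207], [0.717, 0.255, 0.266]]
side 574 [[0.653, 0.222, 0.074], [0.687, 0.241, 0.179], [0.712, 0.255, 0.263]]
top 50 [[0.678, 0.217, 0.082], [0.692, 0.236, 0.243], [0.7, 0.254, 0.252]]
```

servo_tool(commands=[[0,0,0,-10,5,0,0],[0,0,0,-20,10,0,0],[0,0,0,-20,10,0,0],[0,0,0,-20,10,0,0],[0,0,0,-20,10,0,0]])

```text
clock: 29.45
tcp_pos: [0.5454, 0.3033, 0.2258]
orientation: [2.429, -0.652, 1.405]
contact_force: [0.5, -0.7, 0.6]
grip_width: 0.0855
gripper_force: 0.0
```

servo_tool(commands=[[0,0,0,0,0,0,0],[0,0,0,0,0,0,0],[0,0,0,0,0,0,0],[0,0,0,0,0,0,0],[0,0,0,0,0,0,0]])

```text
clock: 29.87
tcp_pos: [0.5454, 0.3034, 0.226]
orientation: [2.429, -0.652, 1.405]
contact_force: [0.7, -0.1, 0.0]
grip_width: 0.0854
gripper_force: 0.0
```

```bash
python3 - <<'E'
from h import *
L=[]
for i in range(2):
    o,p,d=snap('side',f'f{i}');S=cloud('side',d);g=cv2.cvtColor(p,cv2.COLOR_BGR2HSV)
    m=(g[...,1]<60)&(g[...,2]>120)&(S[...,0]>.6)&(S[...,0]<.73)&(S[...,1]>.17)&(S[...,1]<.3)&(S[...,2]>.03)
    for zr in((.05,.1),(.1,.17),(.18,.25)):
        q=S[m&(S[...,2]>zr[0])&(S[...,2]<zr[1])];print(zr,len(q),q.mean(0).round(4),q.min(0).round(3),q.max(0).round(3))
    L.append(p)
print('frame diff',np.abs(L[0].astype(int)-L[1]).max(2)[130:320,200:330].max())
t,dt=r.grab_frame('top');t0=np.load('top0.npz')['p']
D=(np.abs(t.astype(int)-t0).max(2)>45).astype(np.uint8);n,l,s,c=cv2.connectedComponentsWithStats(cv2.morphologyEx(D,cv2.MORPH_OPEN,np.ones((2,2),np.uint8)))
for i in range(1,n):
    if s[i,4]>12 and s[i,1]<290: print(s[i],ray('top',*c[i],0).round(2))
E
```

```text
(0.05, 0.1) 111 [0.6845 0.2433 0.0837] [0.674 0.225 0.067] [0.7   0.253 0.099]
(0.1, 0.17) 160 [0.6869 0.2399 0.1365] [0.681 0.226 0.1  ] [0.698 0.246 0.17 ]
(0.18, 0.25) 266 [0.6924 0.2381 0.2277] [0.669 0.213 0.18 ] [0.718 0.258 0.25 ]
(0.05, 0.1) 111 [0.6845 0.2432 0.0838] [0.674 0.224 0.069] [0.7   0.253 0.1  ]
(0.1, 0.17) 156 [0.6869 0.24   0.1364] [0.681 0.228 0.1  ] [0.698 0.247 0.17 ]
(0.18, 0.25) 263 [0.6921 0.2384 0.2276] [0.668 0.214 0.181] [0.717 0.257 0.249]
frame diff 14
[258 149  12   8  54] [0.76 0.26 0.  ]
[293 151   4   5  16] [0.76 0.13 0.  ]
[265 165   6   3  18] [0.7  0.25 0.  ]
[   49   183   284   217 16340] [0.12 0.5  0.  ]
[223 188   6   9  30] [0.59 0.42 0.  ]
[218 200   7  10  45] [0.54 0.43 0.  ]
[ 269  210   96   99 3208] [0.31 0.01 0.  ]
[263 248   4   7  18] [0.35 0.25 0.  ]
[170 254   4   5  15] [0.33 0.62 0.  ]
[162 259  11  12 105] [0.29 0.64 0.  ]
[256 259   8   4  20] [0.31 0.27 0.  ]
[ 69 271  12   5  45] [0.26 1.   0.  ]
[121 277   7  17 104] [0.22 0.8  0.  ]
```

```bash
python3 -c "
from bench import r
print(r.hand_in())"
```

```text
the job is handed in; nothing more can be done
None
```

I gauged the crank arm (foot landed on the boss, held about 2 s, cap released), then hung it by its eye on the slanted peg, at rest and clear of the gripper, and handed the job in at about 30 s of robot time; the hand-in returned no verdict.

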